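# Change the sawing board over to the red length stop

## Task

Change the sawing board over from the blue length stop to the red one by gentle pushing only: stand the blue flip stop back up out of the way, flip the red one fully down, and push the long dark wooden blank flush against the fence with its end up against the red stop. Pinch nothing, do not lift or tip the blank, and leave everything else on the bench where it is.

Things in the scene. Friction and masses are not known exactly. Their poses are not given: they have to be found in the camera images.
- board: sawing board fixed on the bench: plywood base (bed) 220 x 600 mm, top at z = 18 mm, fence along its far side. Origin on the bench surface; x points across to the fence, y along the fence towards the stops, z up. Fence: front face at x = +45 mm, 36 mm deep, top (aluminium track) at z = 50 mm. All runs from y = -350 to +250 mm. Dark line at y = -80 mm: saw kerf, look only
- blank: the blank to be sawn: loose bar of dark brown wood, 220 mm long (its y axis), 40 wide (x), 20 thick (z), about 0.13 kg, lying flat on the bed in front of the fence, roughly along it, on the -y side of both stops. Origin at the centre of its underside
- blue_stop: fixed aluminium carrier of the blue flip stop, clamped on the fence's track, 34 mm along y; reaches 18 mm to the front (-x) and with its black knob 39 mm behind its origin, 22 mm above it. Origin on the track, at fence mid-depth; axes as the board's
- red_stop: the same for the red stop, which is farther along the fence (+y) than the blue one
- blue_stop_arm (a joint): angle (rad) of the blue stop's painted arm: 0 fully down, 1.57 upright, 1.92 leaning fully back. Growing angle swings it up and back (-x turns to +z). Starts fully down. A friction hinge (0.12 N m) keeps it where it is left. To stand it back push up from under its lip (3 N) and go round with it; a level push binds
- red_stop_arm (a joint): angle (rad) of the red stop's painted arm, the same: 0 fully down, 1.57 upright, 1.92 fully back. Starts standing back: bar upright, thumb lip at the top sloping away from the robot, drop block pointing towards the robot. Push it over towards the robot from behind the lip, then press the bar down
- blue_stop_pivot (a point): hinge axis (along y) of the blue arm, 64 mm above the bench. Both arms are one piece, 20 mm wide in y. When down: an 8 mm thick bar at the pivot's height runs 85 mm forward (-x) from the pivot; from its end a thumb lip slopes on forward and up at 50 deg (see blue_stop_lip); a drop block 21 to 58 mm in front of the pivot hangs to 3 mm above the bed
- red_stop_pivot (a point): hinge axis of the red arm, the same as for the blue one
- blue_stop_lip (a point): middle of the free end of the blue thumb lip (6 mm thick); moves with the arm (100 mm in front of and 19 mm above the pivot when down)
- red_stop_lip (a point): middle of the free end of the red thumb lip; moves with the arm
- red_stop_face (a point): where the middle of the blank's end comes to rest: point at bed height on the -y face of the red drop block as it is when down (39.5 mm in front of the pivot); fixed to the carrier, axes as the board's
- offcut: bystander: dark wooden offcut 40 x 30 mm, 60 mm tall, standing on the bed beyond the red stop. Origin at the centre of its underside
- pencil: bystander: flat green carpenter's pencil, 153 mm long (y), 14 mm wide, 8 mm thick, lying on the bed near its front edge
- plane: bystander: wooden hand plane 180 x 60 x 32 mm (blade up to 65 mm), lying on the bench to the robot's left
- square: bystander: try square with 110 mm dark wooden stock and 150 mm steel blade, flat on the bench to the robot's right. Origin under the stock's middle
- chisel: bystander: chisel 265 mm long (x), 29 mm thick at the handle, lying on the bench beyond the board's -y end
- glue: bystander: white glue bottle, 60 mm diameter, 150 mm tall, standing behind the fence. Origin at the centre of its underside
- saw: bystander: pull saw 510 mm long (x), lying on the bench behind the fence. Origin between handle and blade
Not all that is in view belongs to the job. What is shaped like the blank but turquoise is not meant.

How it is judged:
At the end, for the whole second after the job is handed in: The blue stop's arm stands upright or leans back (over 1.45 rad), the red stop's arm is fully down (under 0.06 rad), and the blank lies flat and still on the bed, within 2.5 mm of the fence, parallel to it within 0.02 rad, its end within 2.5 mm of the red stop's face (value of joint blue_stop_arm above 1.45 rad and value of joint red_stop_arm below 0.06 rad and x of blank in the frame of board between 0.0225 and 0.027 m and angle between the y axis of blank and the y axis of board, either way round below 0.02 rad and y of blank in the frame of red_stop_face between -0.1125 and -0.108 m and height (world z) of blank below 0.021 m and angle between blank's own z axis and vertical below 0.05 rad and linear speed of blank below 0.01 m/s); the robot touches nothing.
It fails at once if the blank is lifted or tipped (over 8 mm off the bed, or over 0.15 rad) (height (world z) of blank above 0.026 m or angle between blank's own z axis and vertical above 0.15 rad).
It fails at once if the blank is pinched, or pushed with more than 38 N, or a flip stop is pinched or forced with more than 50 N (contact force between the fingers and blank above 38 N or contact force between the fingers and blue_stop above 50 N or contact force between the fingers and red_stop above 50 N).
It fails at once if another thing lying on the bench or bed (offcut, pencil, plane, try square, chisel, glue bottle, saw) is moved more than 15 mm (distance of any of offcut, pencil, plane, square, chisel, glue, saw from where it was at the start of the episode above 0.015 m).
It fails at once if the glue bottle or the offcut is knocked over (angle between any of glue, offcut's own z axis and vertical above 0.3 rad).
It also fails if it takes over 72 s, if anything falls off the work surface, if the arm or the gripper's body presses on something with over 40 N, if the wrist force passes 120 N, or if a joint passes its speed limit or range.

## Robot

A 6-joint arm with a two-finger parallel gripper is mounted at the origin on the work surface. World frame = base frame: x ahead of the robot, y to its left, z up, the work surface at z = 0. Lengths are in m, angles in rad, forces in N, time in s.
With the tool pointing down it reaches from about 0.25 to 0.8 m from the base axis. Payload 8.5 kg.
Tool frame: the origin (TCP) lies on the centre line of the jaws, within the pads' length; the fingertips stand 19 mm ahead of it and the grasp point (between the pads) is the TCP; z points along the fingers, y is the line along which they close (so a half turn about z gives the same grasp; the last joint's range is limited). The gripper opens to 85 mm and grips with 20 to 120 N. Pads are 22 mm wide; open, the fingers measure 114 mm over their backs; the gripper's body (76 mm by 85 mm) begins 54 mm behind the grasp point. The pads swing forward as they close: fully open they stand 13 mm farther back than shut.
Start: joints at [-1.177, 0.238, -0.013, 1.319, 0, 1.571], TCP at [0.201, -0.485, 0.25] pointing down, gripper open.
Joint ranges: [-2.66, 2.66], [-1.03, 1.9], [-1.14, 1.46], [-1.82, 2.27], [-1.45, 1.34], [-3.14, 3.14]. Speed limits (rad/s): [2.22, 2.22, 2.79, 3.14, 3.14, 3.14].

## Interface

Orientations are given as a 3x3 rotation matrix whose columns are the frame's x, y, z axes.
In Python, from station import manip, cams gives the robot as it stands.
- The arm moves only by the tool move_arm, never from a script. Its argument "motion" is a list of rows, each an object of numbers: "fingers": the closure, from -1 (fully open) to 1 (shut), so that 0 is half open; "dx", "dy", "dz": the shift along the tool's x, y, z scaled (see below); "rx", "ry", "rz": the turn, a rotation vector about the tool's x, y, z scaled (see below). In form: [{"fingers": .., "dx": .., "dy": .., "dz": .., "rx": .., "ry": .., "rz": ..}, ...]. A call has 1 to 5 rows; each row shifts and turns the commanded pose from where the row before left it, along the tool's axes as they then stand; what a row does not reach is not made up. The controller multiplies each number of a shift by 0.02 m and each number of a turn by 0.08 rad. A row lasts 1/12 s, in which the tool goes at most 41.7 mm and 7.16 degrees, less where a joint would pass 70% of its speed; a pose out of reach is approached as far as the arm can. A call with a number of a shift or a turn outside -1 to 1 is refused whole. A call with a gripper value outside its range is refused whole. The fingers move at their own pace and stop on an object; "grip_force" is the grip in N (left out, the last holds). Time passes only in rows, so rows that do not move let the fingers close. It gives the time, the measured TCP pose, the force, the opening and the grip force at its end, in the units of the state.
- manip.read_state(): the state, without advancing time (a new reading comes with each control period).
- cams.camera(name): name is "scene" or "top"; returns a dict with "img" (400x640x3 uint8, red, green, blue), "K" (3x3 intrinsics, pixels), "camera_from_world" (4x4, takes a point from world to camera coordinates). Camera axes: x right, y down, z forward; pixel columns grow to the right and rows downward; lengths in m; the calibration is good to about 2 mm. A picture is of the moment at which its call begins. There is no depth.
- manip.sign_off(): hands the job in; it is judged then, once.
The state is a dict: "time": time; "qpos": joint angles; "qd": joint speeds; "effort": joint torques, N m; "position": TCP position; "ee_rot": TCP orientation; "ft_force": force on the tool from outside, world axes, zero at the start; "wrist_torque": the same for the moment, N m; "opening": opening from 0.0 (shut) to 1.0 (fully open); "grip_force": force on a finger pad.
Only numpy, scipy, OpenCV 4.12 (cv2) and the standard library are available. Lean on these libraries where they do the work, as an engineer would, in place of code of your own. Each camera call takes 0.05 s, during which the arm holds its last target. There are 200 camera calls.

## Working session

There is one attempt and no reset: what is moved stays moved. The work goes in short steps, Python scripts to look and compute and a tool call to move; the robot and the scene stay as the last step left them, time stands still between calls to the robot, and variables do not carry over. Pictures are saved under pics/ and viewed, at most 10 in all, crops included, and the job is handed in when it is done.

Besides the shell and the picture viewer there is one more tool, called after ">>>" as name([rows], argument=value, ...), one row to a line, values as JSON. move_arm: Moves the arm, as the interface text tells. Shifts and turns lie within -1 to 1; 1 stands for 0.02 m of shift or 0.08 rad of turn. Its arguments: {"type":"object","properties":{"motion":{"type":"array","items":{"type":"object","properties":{"fingers":{"type":"number"},"dx":{"type":"number","minimum":-1,"maximum":1},"dy":{"type":"number","minimum":-1,"maximum":1},"dz":{"type":"number","minimum":-1,"maximum":1},"rx":{"type":"number","minimum":-1,"maximum":1},"ry":{"type":"number","minimum":-1,"maximum":1},"rz":{"type":"number","minimum":-1,"maximum":1}}}},"grip_force":{"type":"number"}},"required":["motion"]}

```bash
mkdir -p pics; ls; cat > h.py <<'E'
import numpy as np,cv2
from station import manip,cams
def proj(c,P):
    P=np.atleast_2d(P);T=c["camera_from_world"];q=(T[:3,:3]@P.T).T+T[:3,3];u=(c["K"]@q.T).T
    return u[:,:2]/u[:,2:]
def ray(c,u,v,z):
    T=c["camera_from_world"];R=T[:3,:3];o=-R.T@T[:3,3];d=R.T@np.linalg.inv(c["K"])@np.array([u,v,1.])
    return o+d*(z-o[2])/d[2]
def save(c,n): cv2.imwrite("pics/"+n,c["img"][:,:,::-1])
E
python3 - <<'E'
from h import *
for n in("scene","top"):
    c=cams.camera(n);save(c,n+"0.png");np.savez(n+"0.npz",**c)
    T=c["camera_from_world"];print(n,-T[:3,:3].T@T[:3,3],T[:3,:3].round(3).tolist(),c["K"][0,0])
s=manip.read_state();print(s["time"],s["position"],s["ee_rot"])
E
```

```text
pics
scene [1.38601627 0.45885039 1.3127081 ] [[-0.457, 0.889, -0.017], [0.694, 0.345, -0.631], [-0.555, -0.301, -0.775]] 478.82881539517115
top [ 0.34367361 -0.00957405  1.20249553] [[0.015, -1.0, 0.007], [-0.994, -0.016, -0.112], [0.112, -0.005, -0.994]] 420.0515588989445
0.1 [ 0.20131459 -0.48448117  0.24971633] [[ 9.23450810e-01  3.83716482e-01 -5.12980324e-04]
 [ 3.83716825e-01 -9.23449934e-01  1.27175801e-03]
 [ 1.42828627e-05 -1.37124514e-03 -9.99999060e-01]]
```

View pics/top0.png

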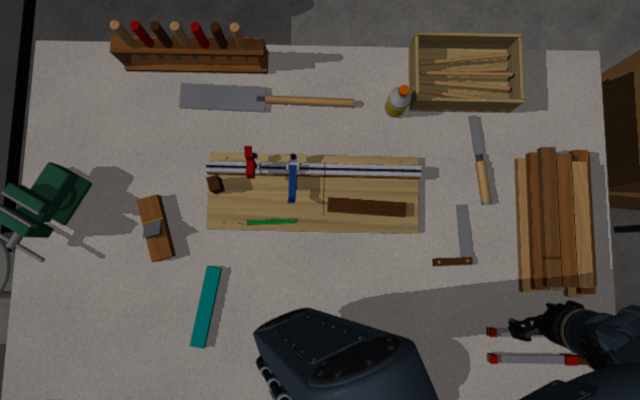

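View pics/scene0.png

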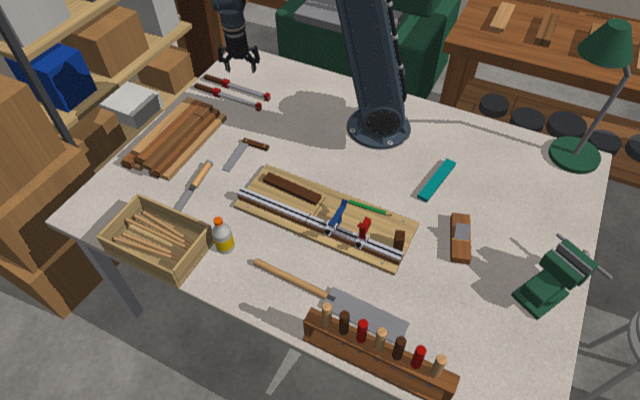

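The top view shows these candidates for the blank: the dark bar on the bed (367,207), the turquoise bar (206,307, a decoy), the offcut (215,184) and the lumber pile (555,220). I choose the bar on the bed. The blue stop is at about (293,178) and the red one at about (250,162). I'll check these in a close crop.

```bash
python3 - <<'E'
from h import *
a=np.load("top0.npz")["img"][140:245,198:432]; a=cv2.resize(a,None,fx=3.4,fy=3.4,interpolation=cv2.INTER_CUBIC)
b=np.load("scene0.npz")["img"][160:275,225:425]; b=cv2.resize(b,None,fx=4,fy=4,interpolation=cv2.INTER_CUBIC)
cv2.imwrite("pics/ct.png",a[:,:,::-1]);cv2.imwrite("pics/cs.png",b[:,:,::-1])
E
```

```text
(no output)
```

View pics/ct.png

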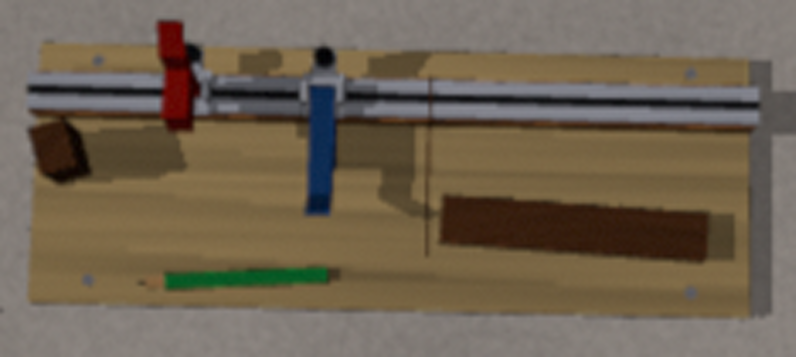

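View pics/cs.png

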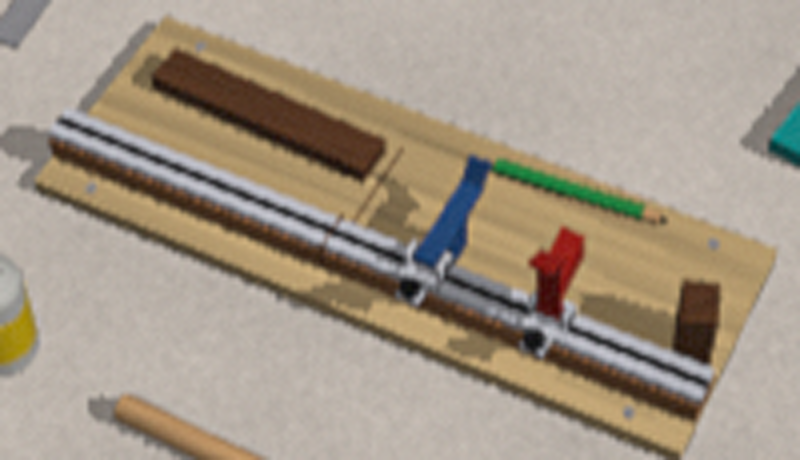

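The crops confirm the dark bar at (575,228) in the top crop and (270,110) in the scene crop. The blue arm is down with its lip at (318,205), and the red arm is upright. Next I fit the poses.

```bash
cat > fit.py <<'E'
from h import *
from scipy.optimize import least_squares
C={n:dict(np.load(n+"0.npz")) for n in("top","scene")}
off={"top":(3.4,198,140),"scene":(4,225,160)}
def px(n,u,v): s,a,b=off[n];return np.array([(u+.5)/s+a-.5,(v+.5)/s+b-.5])
def W(p,P): c,s=np.cos(p[2]),np.sin(p[2]);P=np.atleast_2d(P);return np.c_[p[0]+c*P[:,0]-s*P[:,1],p[1]+s*P[:,0]+c*P[:,1],P[:,2]]
def fit(obs,p0,f=lambda p:p):
    r=lambda p:np.concatenate([proj(C[n],W(p,P))[0]-px(n,u,v) for n,P,u,v in obs])
    s=least_squares(r,p0,loss="soft_l1");print(s.x.round(4),"\n",r(s.x).reshape(-1,2).round(1).tolist());return s.x
if __name__=="__main__":
    t,s="top","scene";A,B,L,M=.11,-.11,.25,-.35
    b=fit([(t,(A,L,.018),40,43),(t,(A,M,.018),750,60),(t,(B,L,.018),28,302),(t,(B,M,.018),748,318),
     (t,(.045,L,.05),27,112),(t,(.045,M,.05),759,126),(t,(.081,L,.05),28,73),(t,(.081,M,.05),759,89),
     (s,(B,M,.018),165,15),(s,(B,L,.018),777,250),(s,(A,M,.018),38,185),(s,(A,L,.018),680,458),
     (s,(.045,M,.05),70,112),(s,(.081,M,.05),52,142),(s,(.045,L,.05),712,368),(s,(.081,L,.05),700,400)],[.5,0,0])
    k=fit([(t,(.02,.11,.038),443,195),(t,(.02,-.11,.038),708,213),(t,(-.02,-.11,.038),705,262),(t,(-.02,.11,.038),440,243),
     (s,(-.02,-.11,.038),178,50),(s,(-.02,.11,.038),385,147),(s,(.02,.11,.038),365,165),(s,(.02,-.11,.038),153,75)],[.45,-.1,0])
    d=k[:2]-b[:2];c,q=np.cos(b[2]),np.sin(b[2]);print("blank in board",c*d[0]+q*d[1],-q*d[0]+c*d[1],k[2]-b[2])
    def bl(n,u,v,z):
        w=ray(C[n],*px(n,u,v),z);d=w[:2]-b[:2];return (c*d[0]+q*d[1]).round(4),(-q*d[0]+c*d[1]).round(4)
    for nm,n,u,v,z in [("blue carrL",t,301,92,.072),("blue carrR",t,345,92,.072),("blue barL",t,309,150,.068),("blue barR",t,334,150,.068),("blue lip endL",t,305,213,.083),("blue lip endR",t,330,213,.083),
      ("bar start",t,320,86,.068),("red top L",t,158,22,.164),("red top R",t,184,22,.164),("red bot L",t,163,129,.1),("red bot R",t,193,129,.1),("red knob",s,535,340,.06),("blue knob",s,410,287,.06),("blue knob t",t,324,57,.06),("red knob t",t,193,52,.06)]: print(nm,bl(n,u,v,z))
    np.save("b.npy",b)
E
python3 fit.py
```

```text
[ 0.5002  0.0593 -0.0054] 
 [[-0.0, -0.4], [-0.1, -0.8], [-0.5, 0.2], [0.9, -0.0], [-0.4, -0.3], [0.1, 0.2], [-0.0, -1.6], [0.0, -1.6], [0.3, -0.3], [0.7, -0.5], [-0.9, -1.5], [0.5, -1.3], [0.1, -1.9], [-1.1, -2.4], [1.4, -0.3], [0.2, 0.5]]
[ 0.4591 -0.1406 -0.0546] 
 [[-0.4, -0.3], [0.3, -0.0], [0.5, -0.2], [-0.5, -0.1], [-0.2, -1.1], [0.8, -2.3], [-0.1, 1.1], [-0.2, -0.1]]
blank in board -0.0400252260875313 -0.20012699233385997 -0.04917499910076287
blue carrL (np.float64(0.0614), np.float64(0.024))
blue carrR (np.float64(0.0622), np.float64(-0.0113))
blue barL (np.float64(0.015), np.float64(0.0165))
blue barR (np.float64(0.0155), np.float64(-0.0036))
blue lip endL (np.float64(-0.0374), np.float64(0.017))
blue lip endR (np.float64(-0.037), np.float64(-0.0027))
bar start (np.float64(0.0674), np.float64(0.0092))
red top L (np.float64(0.094), np.float64(0.1239))
red top R (np.float64(0.0944), np.float64(0.1047))
red bot L (np.float64(0.0243), np.float64(0.1284))
red bot R (np.float64(0.0248), np.float64(0.105))
red knob (np.float64(0.0928), np.float64(0.1154))
blue knob (np.float64(0.0917), np.float64(0.0055))
blue knob t (np.float64(0.093), np.float64(0.0071))
red knob t (np.float64(0.0948), np.float64(0.1138))
```

```bash
cat > plan.py <<'E'
from h import *
from scipy.spatial.transform import Rotation as R
b=np.load("b.npy")
Rb=R.from_euler("z",b[2])
def Rt(tilt): return (Rb*R.from_matrix(np.diag([1.,-1,-1]))*R.from_rotvec([0,tilt,0])).as_matrix()
def B(x,y,z): return Rb.apply([x,y,0])+[b[0],b[1],z]
def rows(wps,step=.019,ang=.075):
    """wps: (tcp in board frame xy + z, tilt); prints rows in tool axes and units"""
    s=manip.read_state();p=np.array(s["position"]);r=np.array(s["ee_rot"]);k=0
    for (q,t,*st) in wps:
        q=B(*q);rt=Rt(t);stp=st[0] if st else step
        dr=R.from_matrix(r.T@rt).as_rotvec()
        n=max(1,int(np.ceil(max(np.linalg.norm(q-p)/stp,np.linalg.norm(dr)/ang))))
        dp=(q-p)/n
        print("--",np.round(q,3),n)
        for i in range(n):
            d=np.round(r.T@dp/.02,2);e=np.round(dr/n/.08,2);p=p+r@d*.02;r=r@R.from_rotvec(e*.08).as_matrix()
            print(k,d,e);k+=1
def st():
    s=manip.read_state();w=np.array(s["position"])-[b[0],b[1],0];w=Rb.inv().apply(w)
    print("t",s["time"],"board tcp",w.round(4),"z axis",np.array(s["ee_rot"])[:,2].round(3),"F",np.round(s["ft_force"],1),"open",s["opening"],"q",np.round(s["qpos"],2))
E
python3 - <<'E'
from plan import *
t=np.radians(50)
rows([((-.13,.0067,.17),t)])
E
```

```text
-- [0.37  0.067 0.17 ] 31
0 [ 0.59 -0.72  0.13] [-0.07  0.35  0.15]
1 [ 0.58 -0.72  0.14] [-0.07  0.35  0.15]
2 [ 0.57 -0.73  0.15] [-0.07  0.35  0.15]
3 [ 0.55 -0.74  0.17] [-0.07  0.35  0.15]
4 [ 0.54 -0.75  0.18] [-0.07  0.35  0.15]
5 [ 0.53 -0.75  0.19] [-0.07  0.35  0.15]
6 [ 0.51 -0.76  0.2 ] [-0.07  0.35  0.15]
7 [ 0.5  -0.77  0.21] [-0.07  0.35  0.15]
8 [ 0.48 -0.78  0.22] [-0.07  0.35  0.15]
9 [ 0.47 -0.78  0.23] [-0.07  0.35  0.15]
10 [ 0.45 -0.79  0.23] [-0.07  0.35  0.15]
11 [ 0.43 -0.8   0.24] [-0.07  0.35  0.15]
12 [ 0.42 -0.8   0.25] [-0.07  0.35  0.15]
13 [ 0.4  -0.81  0.26] [-0.07  0.35  0.15]
14 [ 0.38 -0.82  0.26] [-0.07  0.35  0.15]
15 [ 0.37 -0.82  0.27] [-0.07  0.35  0.15]
16 [ 0.35 -0.83  0.27] [-0.07  0.35  0.15]
17 [ 0.33 -0.83  0.28] [-0.07  0.35  0.15]
18 [ 0.31 -0.84  0.28] [-0.07  0.35  0.15]
19 [ 0.3  -0.84  0.29] [-0.07  0.35  0.15]
20 [ 0.28 -0.85  0.29] [-0.07  0.35  0.15]
21 [ 0.26 -0.85  0.29] [-0.07  0.35  0.15]
22 [ 0.24 -0.86  0.3 ] [-0.07  0.35  0.15]
23 [ 0.22 -0.86  0.3 ] [-0.07  0.35  0.15]
24 [ 0.2  -0.87  0.3 ] [-0.07  0.35  0.15]
25 [ 0.18 -0.87  0.3 ] [-0.07  0.35  0.15]
26 [ 0.17 -0.87  0.3 ] [-0.07  0.35  0.15]
27 [ 0.15 -0.88  0.3 ] [-0.07  0.35  0.15]
28 [ 0.13 -0.88  0.3 ] [-0.07  0.35  0.15]
29 [ 0.11 -0.88  0.3 ] [-0.07  0.35  0.15]
30 [ 0.09 -0.89  0.29] [-0.07  0.35  0.15]
```

>>> move_arm([
  {"fingers":1,"dx":0.57,"dy":-0.73,"dz":0.15,"rx":-0.07,"ry":0.35,"rz":0.15},
  {"fingers":1,"dx":0.57,"dy":-0.73,"dz":0.15,"rx":-0.07,"ry":0.35,"rz":0.15},
  {"fingers":1,"dx":0.57,"dy":-0.73,"dz":0.15,"rx":-0.07,"ry":0.35,"rz":0.15},
  {"fingers":1,"dx":0.57,"dy":-0.73,"dz":0.15,"rx":-0.07,"ry":0.35,"rz":0.15},
  {"fingers":1,"dx":0.57,"dy":-0.73,"dz":0.15,"rx":-0.07,"ry":0.35,"rz":0.15},
])

```text
time: 0.52
position: [0.229, -0.3949, 0.2373]
ee_rot: [[0.935, 0.325, 0.141], [0.325, -0.945, 0.025], [0.142, 0.023, -0.99]]
ft_force: [0.1, -1.0, 0.4]
opening: 0.297
grip_force: 0.0
```

>>> move_arm([
  {"fingers":1,"dx":0.5,"dy":-0.77,"dz":0.21,"rx":-0.07,"ry":0.35,"rz":0.15},
  {"fingers":1,"dx":0.5,"dy":-0.77,"dz":0.21,"rx":-0.07,"ry":0.35,"rz":0.15},
  {"fingers":1,"dx":0.5,"dy":-0.77,"dz":0.21,"rx":-0.07,"ry":0.35,"rz":0.15},
  {"fingers":1,"dx":0.5,"dy":-0.77,"dz":0.21,"rx":-0.07,"ry":0.35,"rz":0.15},
  {"fingers":1,"dx":0.5,"dy":-0.77,"dz":0.21,"rx":-0.07,"ry":0.35,"rz":0.15},
])

```text
time: 0.93
position: [0.2565, -0.3058, 0.2243]
ee_rot: [[0.923, 0.263, 0.28], [0.263, -0.964, 0.039], [0.28, 0.038, -0.959]]
ft_force: [-0.0, 0.6, 1.0]
opening: 0.002
grip_force: 0.0
```

>>> move_arm([
  {"fingers":1,"dx":0.42,"dy":-0.8,"dz":0.25,"rx":-0.07,"ry":0.35,"rz":0.15},
  {"fingers":1,"dx":0.42,"dy":-0.8,"dz":0.25,"rx":-0.07,"ry":0.35,"rz":0.15},
  {"fingers":1,"dx":0.42,"dy":-0.8,"dz":0.25,"rx":-0.07,"ry":0.35,"rz":0.15},
  {"fingers":1,"dx":0.42,"dy":-0.8,"dz":0.25,"rx":-0.07,"ry":0.35,"rz":0.15},
  {"fingers":1,"dx":0.42,"dy":-0.8,"dz":0.25,"rx":-0.07,"ry":0.35,"rz":0.15},
])

```text
time: 1.35
position: [0.2839, -0.2172, 0.2114]
ee_rot: [[0.889, 0.199, 0.413], [0.199, -0.979, 0.044], [0.414, 0.043, -0.909]]
ft_force: [0.1, -0.5, 0.1]
opening: 0.0
grip_force: 0.0
```

>>> move_arm([
  {"fingers":1,"dx":0.33,"dy":-0.83,"dz":0.28,"rx":-0.07,"ry":0.35,"rz":0.15},
  {"fingers":1,"dx":0.33,"dy":-0.83,"dz":0.28,"rx":-0.07,"ry":0.35,"rz":0.15},
  {"fingers":1,"dx":0.33,"dy":-0.83,"dz":0.28,"rx":-0.07,"ry":0.35,"rz":0.15},
  {"fingers":1,"dx":0.33,"dy":-0.83,"dz":0.28,"rx":-0.07,"ry":0.35,"rz":0.15},
  {"fingers":1,"dx":0.33,"dy":-0.83,"dz":0.28,"rx":-0.07,"ry":0.35,"rz":0.15},
])

```text
time: 1.77
position: [0.3109, -0.1288, 0.1984]
ee_rot: [[0.832, 0.134, 0.539], [0.134, -0.99, 0.04], [0.539, 0.039, -0.841]]
ft_force: [0.8, 0.8, -0.3]
opening: -0.003
grip_force: 0.0
```

>>> move_arm([
  {"fingers":1,"dx":0.24,"dy":-0.86,"dz":0.3,"rx":-0.07,"ry":0.35,"rz":0.15},
  {"fingers":1,"dx":0.24,"dy":-0.86,"dz":0.3,"rx":-0.07,"ry":0.35,"rz":0.15},
  {"fingers":1,"dx":0.24,"dy":-0.86,"dz":0.3,"rx":-0.07,"ry":0.35,"rz":0.15},
  {"fingers":1,"dx":0.24,"dy":-0.86,"dz":0.3,"rx":-0.07,"ry":0.35,"rz":0.15},
  {"fingers":1,"dx":0.24,"dy":-0.86,"dz":0.3,"rx":-0.07,"ry":0.35,"rz":0.15},
])

```text
time: 2.18
position: [0.3382, -0.0399, 0.1853]
ee_rot: [[0.754, 0.069, 0.654], [0.069, -0.997, 0.026], [0.654, 0.026, -0.756]]
ft_force: [0.2, 0.2, -0.9]
opening: -0.001
grip_force: 0.0
```

>>> move_arm([
  {"fingers":1,"dx":0.15,"dy":-0.88,"dz":0.3,"rx":-0.07,"ry":0.35,"rz":0.15},
  {"fingers":1,"dx":0.15,"dy":-0.88,"dz":0.3,"rx":-0.07,"ry":0.35,"rz":0.15},
  {"fingers":1,"dx":0.15,"dy":-0.88,"dz":0.3,"rx":-0.07,"ry":0.35,"rz":0.15},
  {"fingers":1,"dx":0.15,"dy":-0.88,"dz":0.3,"rx":-0.07,"ry":0.35,"rz":0.15},
  {"fingers":1,"dx":0.15,"dy":-0.88,"dz":0.3,"rx":-0.07,"ry":0.35,"rz":0.15},
])

```text
time: 2.6
position: [0.3712, 0.0181, 0.1936]
ee_rot: [[0.673, 0.05, 0.738], [0.035, -0.999, 0.035], [0.739, 0.002, -0.673]]
ft_force: [0.9, 0.8, -0.3]
opening: -0.0
grip_force: 0.0
```

```bash
python3 - <<'E'
from plan import *
st()
rows([((-.10,.0067,.12),np.radians(50)),((-.075,.0067,.05),np.radians(50)),((-.033,.0067,.050),np.radians(50),.012)])
c=cams.camera("scene");a=cv2.resize(c["img"][60:300,180:440],None,fx=2.3,fy=2.3);cv2.imwrite("pics/a1.png",a[:,:,::-1])
E
```

```text
t 2.6 board tcp [-0.1288 -0.0419  0.1936] z axis [ 0.738  0.035 -0.673] F [ 0.9  0.8 -0.3] open -3.7538242832266785e-05 q [ 0.05 -0.51 -1.14  0.1  -0.    3.14]
-- [0.4   0.067 0.12 ] 5
0 [-0.33 -0.47  0.73] [-0.1  0.1  0.1]
1 [-0.34 -0.47  0.72] [-0.1  0.1  0.1]
2 [-0.35 -0.48  0.71] [-0.1  0.1  0.1]
3 [-0.36 -0.48  0.71] [-0.1  0.1  0.1]
4 [-0.37 -0.48  0.7 ] [-0.1  0.1  0.1]
-- [0.425 0.066 0.05 ] 4
5 [-0.47 -0.    0.8 ] [-0.    0.   -0.01]
6 [-0.47 -0.    0.8 ] [-0.    0.   -0.01]
7 [-0.47 -0.    0.8 ] [-0.    0.   -0.01]
8 [-0.47 -0.    0.8 ] [-0.    0.   -0.01]
-- [0.467 0.066 0.05 ] 4
9 [ 0.34 -0.    0.4 ] [-0.  0.  0.]
10 [ 0.34 -0.    0.4 ] [-0.  0.  0.]
11 [ 0.34 -0.    0.4 ] [-0.  0.  0.]
12 [ 0.34 -0.    0.4 ] [-0.  0.  0.]
```

View pics/a1.png

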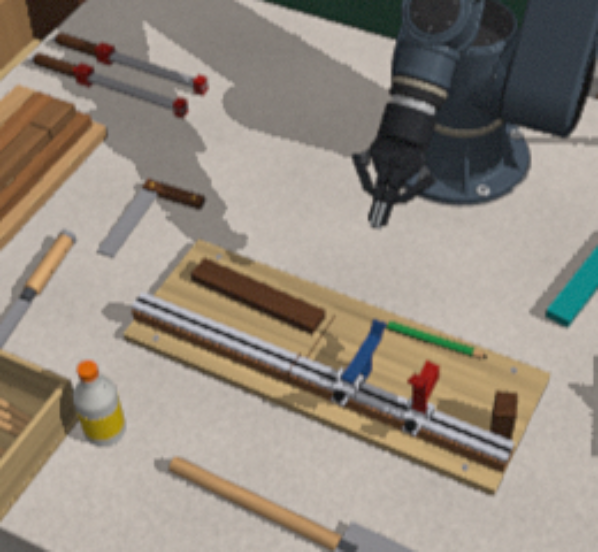

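The scene crop shows the shut fingers at about (378,215), in front of the blue lip at (378,330). q3 and q6 are at their limits, so I'll hold the tool in the radial plane (yaw ≈ q1) and move outward.

```bash
sed -i 's/def Rt(tilt): return (Rb\*/def Rt(tilt):\n    tilt,yaw=tilt if np.ndim(tilt) else (tilt,0)\n    return (Rb*R.from_euler("z",yaw)*/' plan.py; python3 - <<'E'
from plan import *
t=(np.radians(50),.14)
rows([((-.085,.0045,.12),t)])
E
```

```text
-- [0.415 0.064 0.12 ] 6
0 [-0.21 -0.37  0.7 ] [ 0.14  0.08 -0.12]
1 [-0.21 -0.37  0.7 ] [ 0.14  0.08 -0.12]
2 [-0.21 -0.36  0.7 ] [ 0.14  0.08 -0.12]
3 [-0.21 -0.36  0.7 ] [ 0.14  0.08 -0.12]
4 [-0.21 -0.35  0.71] [ 0.14  0.08 -0.12]
5 [-0.21 -0.34  0.71] [ 0.14  0.08 -0.12]
```

>>> move_arm([
  {"fingers":1,"dx":-0.25,"dy":-0.44,"dz":0.84,"rx":0.16,"ry":0.1,"rz":-0.15},
  {"fingers":1,"dx":-0.25,"dy":-0.44,"dz":0.84,"rx":0.16,"ry":0.1,"rz":-0.15},
  {"fingers":1,"dx":-0.25,"dy":-0.43,"dz":0.84,"rx":0.16,"ry":0.1,"rz":-0.15},
  {"fingers":1,"dx":-0.25,"dy":-0.42,"dz":0.84,"rx":0.16,"ry":0.1,"rz":-0.15},
  {"fingers":1,"dx":-0.25,"dy":-0.41,"dz":0.84,"rx":0.16,"ry":0.1,"rz":-0.15},
])

```text
time: 3.07
position: [0.4296, 0.0583, 0.1661]
ee_rot: [[0.68, 0.135, 0.72], [0.095, -0.991, 0.096], [0.727, 0.003, -0.687]]
ft_force: [0.6, -0.5, 1.1]
opening: 0.001
grip_force: 0.0
```

```bash
python3 - <<'E'
from plan import *
st()
t=(np.radians(50),.14)
rows([((-.08,.0045,.08),t),((-.07,.0045,.05),t),((-.033,.0045,.050),t,.012)])
E
```

```text
t 3.0667 board tcp [-0.0706 -0.0015  0.1661] z axis [ 0.72   0.096 -0.687] F [ 0.6 -0.5  1.1] open 0.0010609460087252214 q [ 0.14 -0.26 -1.14 -0.12 -0.    3.14]
-- [0.42  0.064 0.08 ] 5
0 [-0.68 -0.07  0.53] [0.   0.15 0.01]
1 [-0.69 -0.07  0.52] [0.   0.15 0.01]
2 [-0.7  -0.07  0.51] [0.   0.15 0.01]
3 [-0.7  -0.07  0.5 ] [0.   0.15 0.01]
4 [-0.71 -0.07  0.5 ] [0.   0.15 0.01]
-- [0.43  0.064 0.05 ] 2
5 [-0.42  0.03  0.67] [ 0.01 -0.01 -0.01]
6 [-0.42  0.03  0.67] [ 0.01 -0.01 -0.01]
-- [0.467 0.064 0.05 ] 4
7 [0.3  0.06 0.35] [-0.  0.  0.]
8 [0.3  0.06 0.35] [-0.  0.  0.]
9 [0.3  0.06 0.35] [-0.  0.  0.]
10 [0.3  0.06 0.35] [-0.  0.  0.]
```

```bash
cat > fk.py <<'E'
from plan import *
from scipy.optimize import least_squares
D=[[.5246,.25,.238,-.013,1.319],[.3716,.1936,-.51,-1.14,.10]]
s=manip.read_state();p=s["position"];q=s["qpos"];D.append([np.hypot(p[0],p[1]),p[2],q[1],q[2],q[3]])
D=np.array(D)
def fk(m,q2,q3,q4):
    h,L1,L2,be,L3=m;a=q2-q3+be;pt=q2-q3+q4
    return np.array([L1*np.sin(q2)+L2*np.cos(a)+L3*np.cos(pt),h+L1*np.cos(q2)-L2*np.sin(a)-L3*np.sin(pt)])
m=least_squares(lambda m:np.concatenate([fk(m,*d[2:])-d[:2] for d in D]+[1e-3*(m-[.3,.35,.35,0,.25])]),[.3,.35,.35,0,.25]).x
if __name__=="__main__":
    print(m.round(3),[(fk(m,*d[2:])-d[:2]).round(4) for d in D])
    for r,z in((.472,.05),(.50,.10),(.52,.12),(.56,.14),(.55,.16)):
      for deg in(40,50,60,70,80):
        f=lambda v:fk(m,v[0],v[1],np.radians(deg)-v[0]+v[1])-[r,z]
        v=least_squares(f,[0,-.5]);print(r,z,deg,v.x.round(2),(np.radians(deg)-v.x[0]+v.x[1]).round(2),v.cost<1e-8)
E
python3 fk.py
```

```text
[ 0.185  0.577  0.395 -0.073  0.426] [array([ 0.0002, -0.0006]), array([-0.0003,  0.0019]), array([-0.    , -0.0013])]
0.472 0.05 40 [ 0.45 -1.46] -1.21 True
0.472 0.05 50 [ 0.15 -1.21] -0.48 True
0.472 0.05 60 [ 0.1  -1.01] -0.06 True
0.472 0.05 70 [ 0.13 -0.83] 0.26 True
0.472 0.05 80 [ 0.21 -0.65] 0.54 True
0.5 0.1 40 [ 0.13 -1.26] -0.7 True
0.5 0.1 50 [ 0.03 -1.06] -0.21 True
0.5 0.1 60 [ 0.04 -0.87] 0.14 True
0.5 0.1 70 [ 0.1  -0.69] 0.43 True
0.5 0.1 80 [ 0.19 -0.52] 0.69 True
0.52 0.12 40 [ 0.08 -1.18] -0.56 True
0.52 0.12 50 [ 0.01 -0.98] -0.13 True
0.52 0.12 60 [ 0.04 -0.8 ] 0.21 True
0.52 0.12 70 [ 0.1  -0.62] 0.5 True
0.52 0.12 80 [ 0.2  -0.44] 0.76 True
0.56 0.14 40 [ 0.08 -1.07] -0.44 True
0.56 0.14 50 [ 0.04 -0.88] -0.04 True
0.56 0.14 60 [ 0.07 -0.69] 0.28 True
0.56 0.14 70 [ 0.14 -0.5 ] 0.57 True
0.56 0.14 80 [ 0.24 -0.32] 0.83 True
0.55 0.16 40 [ 0.01 -1.05] -0.35 True
0.55 0.16 50 [-0.01 -0.86] 0.03 True
0.55 0.16 60 [ 0.03 -0.67] 0.34 True
0.55 0.16 70 [ 0.11 -0.49] 0.62 True
0.55 0.16 80 [ 0.21 -0.31] 0.88 True
```

```bash
cat > blue.py <<'E'
from plan import *
a=np.radians(60);zt=np.array([np.cos(a),-np.sin(a)]);n=np.array([np.sin(a),np.cos(a)])
P=np.array([.063,.064]);T=(np.radians(30),.14);Y=.0045
def tcp(th,clr=0,r=.079):
    u=np.array([-np.cos(th),np.sin(th)]);w=np.array([-np.sin(th),-np.cos(th)])
    pt=lambda f,d:P+u*f+w*d   # forward, below-bar
    c=pt(r,.004)
    sh=max(0,max(np.dot(c-q,n) for q in(pt(.102,-.017),pt(.085,.004))))
    c=c-n*(sh+clr);q=c-.019*zt-.011*n
    return (q[0],Y,q[1])
E
python3 - <<'E'
from blue import *
q=tcp(0,.025);print(q,tcp(0,.003))
rows([((-.075,Y,.11),T),(q,T),(tcp(0,.003),T)])
E
```

```text
(np.float64(-0.06483364779650318), 0.0045, np.float64(0.05374519052838329)) (np.float64(-0.045781088913245525), 0.0045, np.float64(0.06474519052838329))
-- [0.425 0.064 0.11 ] 4
0 [-0.54 -0.08  0.45] [ 0.01 -0.91  0.01]
1 [-0.51 -0.08  0.49] [ 0.01 -0.91  0.01]
2 [-0.47 -0.08  0.52] [ 0.01 -0.91  0.01]
3 [-0.43 -0.08  0.56] [ 0.01 -0.91  0.01]
-- [0.435 0.064 0.054] 4
4 [-0.24  0.02  0.67] [-0.  0. -0.]
5 [-0.24  0.02  0.67] [-0.  0. -0.]
6 [-0.24  0.02  0.67] [-0.  0. -0.]
7 [-0.24  0.02  0.67] [-0.  0. -0.]
-- [0.454 0.064 0.065] 2
8 [ 0.55  0.06 -0.  ] [-0.01  0.01 -0.  ]
9 [ 0.55  0.06 -0.  ] [-0.01  0.01 -0.  ]
```

>>> move_arm([
  {"fingers":1,"dx":-0.54,"dy":-0.08,"dz":0.45,"rx":0.01,"ry":-0.91,"rz":0.01},
  {"fingers":1,"dx":-0.51,"dy":-0.08,"dz":0.49,"rx":0.01,"ry":-0.91,"rz":0.01},
  {"fingers":1,"dx":-0.47,"dy":-0.08,"dz":0.52,"rx":0.01,"ry":-0.91,"rz":0.01},
  {"fingers":1,"dx":-0.43,"dy":-0.08,"dz":0.56,"rx":0.01,"ry":-0.91,"rz":0.01},
  {"fingers":1,"dx":0,"dy":0,"dz":0},
])

```text
schema error: expected keys fingers, dx, dy, dz, rx, ry, rz
```

```bash
python3 - <<'E'
from blue import *
st()
rows([(tcp(0,.025),T),(tcp(0,.003),T)])
E
```

```text
t 3.0667 board tcp [-0.0706 -0.0015  0.1661] z axis [ 0.72   0.096 -0.687] F [ 0.6 -0.5  1.1] open 0.0010609460087252214 q [ 0.14 -0.26 -1.14 -0.12 -0.    3.14]
-- [0.435 0.064 0.054] 6
0 [-0.64 -0.05  0.68] [ 0.  -0.6  0. ]
1 [-0.61 -0.05  0.71] [ 0.  -0.6  0. ]
2 [-0.57 -0.05  0.74] [ 0.  -0.6  0. ]
3 [-0.54 -0.05  0.77] [ 0.  -0.6  0. ]
4 [-0.5  -0.05  0.79] [ 0.  -0.6  0. ]
5 [-0.46 -0.05  0.82] [ 0.  -0.6  0. ]
-- [0.454 0.064 0.065] 2
6 [0.54 0.08 0.  ] [ 0.01 -0.01  0.01]
7 [0.54 0.08 0.  ] [ 0.01 -0.01  0.01]
```

>>> move_arm([
  {"fingers":1,"dx":-0.54,"dy":-0.08,"dz":0.45,"rx":0.01,"ry":-0.91,"rz":0.01},
  {"fingers":1,"dx":-0.51,"dy":-0.08,"dz":0.49,"rx":0.01,"ry":-0.91,"rz":0.01},
  {"fingers":1,"dx":-0.47,"dy":-0.08,"dz":0.52,"rx":0.01,"ry":-0.91,"rz":0.01},
  {"fingers":1,"dx":-0.43,"dy":-0.08,"dz":0.56,"rx":0.01,"ry":-0.91,"rz":0.01},
  {"fingers":1,"dx":0,"dy":0,"dz":0,"rx":0,"ry":0,"rz":0},
])

```text
time: 3.48
position: [0.4266, 0.0596, 0.1095]
ee_rot: [[0.86, 0.139, 0.491], [0.119, -0.99, 0.071], [0.496, -0.002, -0.868]]
ft_force: [0.7, 0.4, -0.7]
opening: 0.004
grip_force: 0.0
```

```bash
python3 - <<'E'
from blue import *
st()
rows([(tcp(0,.025),T),(tcp(0,.003),T)])
E
```

```text
t 3.4833 board tcp [-7.360e-02 -1.000e-04  1.095e-01] z axis [ 0.491  0.071 -0.868] F [ 0.7  0.4 -0.7] open 0.004030113795212933 q [ 0.14 -0.1  -0.96  0.19  0.    3.14]
-- [0.435 0.064 0.054] 3
0 [-0.32 -0.05  0.88] [-0.02  0.02  0.01]
1 [-0.33 -0.05  0.88] [-0.02  0.02  0.01]
2 [-0.33 -0.06  0.88] [-0.02  0.02  0.01]
-- [0.454 0.064 0.065] 2
3 [0.55 0.07 0.  ] [0. 0. 0.]
4 [0.55 0.07 0.  ] [0. 0. 0.]
```

>>> move_arm([
  {"fingers":1,"dx":-0.32,"dy":-0.08,"dz":0.88,"rx":0,"ry":0,"rz":0},
  {"fingers":1,"dx":-0.33,"dy":-0.08,"dz":0.88,"rx":0,"ry":0,"rz":0},
  {"fingers":1,"dx":-0.33,"dy":-0.08,"dz":0.88,"rx":0,"ry":0,"rz":0},
  {"fingers":1,"dx":0.55,"dy":0,"dz":0,"rx":0,"ry":0,"rz":0},
  {"fingers":1,"dx":0.55,"dy":0,"dz":0,"rx":0,"ry":0,"rz":0},
])

```text
time: 3.9
position: [0.4515, 0.065, 0.0642]
ee_rot: [[0.859, 0.143, 0.492], [0.122, -0.99, 0.073], [0.497, -0.003, -0.868]]
ft_force: [0.3, 0.2, 0.8]
opening: 0.003
grip_force: 0.0
```

```bash
python3 - <<'E'
from blue import *
st()
rows([(tcp(th),T,.012) for th in(.15,.3,.5,.7,.9,1.1,1.3,1.5,1.65,1.78)])
c=cams.camera("scene");a=cv2.resize(c["img"][100:260,250:410],None,fx=3,fy=3,interpolation=cv2.INTER_CUBIC);cv2.imwrite("pics/a2.png",a[:,:,::-1])
E
```

```text
t 3.9 board tcp [-0.0487  0.0054  0.0642] z axis [ 0.492  0.073 -0.868] F [0.3 0.2 0.8] open 0.0034999916927875925 q [ 0.14  0.05 -1.01 -0.01  0.    3.14]
-- [0.461 0.064 0.08 ] 2
0 [ 0.41  0.06 -0.23] [-0.04  0.02  0.04]
1 [ 0.41  0.06 -0.23] [-0.04  0.02  0.04]
-- [0.464 0.064 0.092] 2
2 [ 0.21  0.01 -0.23] [-0.  0. -0.]
3 [ 0.21  0.01 -0.23] [-0.  0. -0.]
-- [0.47  0.064 0.108] 2
4 [ 0.32  0.02 -0.26] [-0.  0. -0.]
5 [ 0.32  0.02 -0.26] [-0.  0. -0.]
-- [0.479 0.064 0.122] 2
6 [ 0.38  0.03 -0.18] [-0.  0. -0.]
7 [ 0.38  0.03 -0.18] [-0.  0. -0.]
-- [0.491 0.064 0.134] 2
8 [ 0.4   0.04 -0.12] [-0.  0. -0.]
9 [ 0.4   0.04 -0.12] [-0.  0. -0.]
-- [0.505 0.064 0.144] 2
10 [ 0.41  0.05 -0.04] [-0.  0. -0.]
11 [ 0.41  0.05 -0.04] [-0.  0. -0.]
-- [0.519 0.064 0.15 ] 2
12 [0.39 0.05 0.04] [-0.  0. -0.]
13 [0.39 0.05 0.04] [-0.  0. -0.]
-- [0.535 0.064 0.153] 2
14 [0.37 0.05 0.11] [-0.  0. -0.]
15 [0.37 0.05 0.11] [-0.  0. -0.]
-- [0.546 0.064 0.154] 2
16 [0.27 0.04 0.14] [-0.  0. -0.]
17 [0.27 0.04 0.14] [-0.  0. -0.]
-- [0.557 0.064 0.153] 1
18 [0.41 0.08 0.29] [-0.  0. -0.]
```

View pics/a2.png

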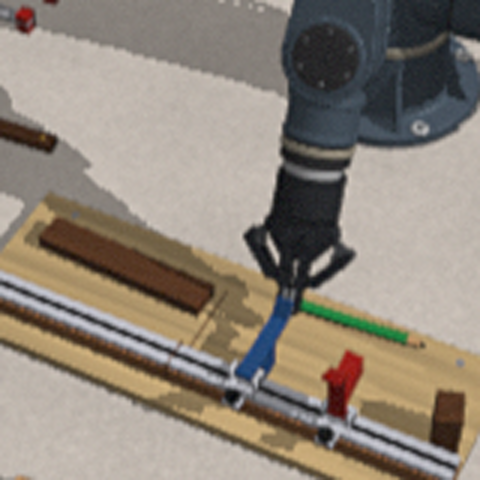

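The fingertip is right behind and under the blue lip at (287,298), lined up with it. Now I lift along the arc, checking the force early.

>>> move_arm([
  {"fingers":1,"dx":0.41,"dy":0.05,"dz":-0.23,"rx":0,"ry":0,"rz":0},
  {"fingers":1,"dx":0.41,"dy":0.05,"dz":-0.23,"rx":0,"ry":0,"rz":0},
  {"fingers":1,"dx":0.21,"dy":0.01,"dz":-0.23,"rx":0,"ry":0,"rz":0},
  {"fingers":1,"dx":0.21,"dy":0.01,"dz":-0.23,"rx":0,"ry":0,"rz":0},
])

```text
time: 4.28
position: [0.4629, 0.0643, 0.0929]
ee_rot: [[0.859, 0.143, 0.491], [0.123, -0.99, 0.074], [0.497, -0.003, -0.868]]
ft_force: [-5.2, 0.1, -1.3]
opening: -0.003
grip_force: 2.7
```

>>> move_arm([
  {"fingers":1,"dx":0.32,"dy":0.02,"dz":-0.26,"rx":0,"ry":0,"rz":0},
  {"fingers":1,"dx":0.32,"dy":0.02,"dz":-0.26,"rx":0,"ry":0,"rz":0},
])

```text
time: 4.45
position: [0.4692, 0.0642, 0.1085]
ee_rot: [[0.859, 0.143, 0.492], [0.123, -0.99, 0.073], [0.497, -0.003, -0.868]]
ft_force: [-4.1, -1.1, -0.1]
opening: 0.002
grip_force: 2.1
```

```bash
python3 - <<'E'
from blue import *
st()
c=cams.camera("scene");a=cv2.resize(c["img"][130:250,270:390],None,fx=4,fy=4,interpolation=cv2.INTER_CUBIC);cv2.imwrite("pics/a3.png",a[:,:,::-1])
E
```

```text
t 4.45 board tcp [-0.031   0.0047  0.1085] z axis [ 0.492  0.073 -0.868] F [-4.1 -1.1 -0.1] open 0.0019119783953145703 q [ 0.13 -0.02 -0.9   0.17  0.01  3.13]
```

View pics/a3.png

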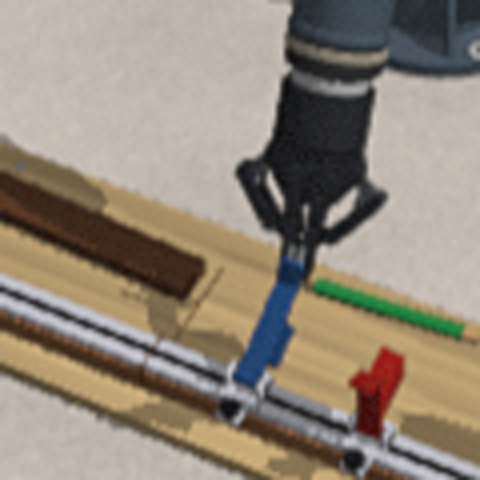

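The blue arm is lifting with the finger behind its lip at (290,265), at about 4 N. I continue along the arc.

>>> move_arm([
  {"fingers":1,"dx":0.38,"dy":0.03,"dz":-0.18,"rx":0,"ry":0,"rz":0},
  {"fingers":1,"dx":0.38,"dy":0.03,"dz":-0.18,"rx":0,"ry":0,"rz":0},
  {"fingers":1,"dx":0.4,"dy":0.04,"dz":-0.12,"rx":0,"ry":0,"rz":0},
  {"fingers":1,"dx":0.4,"dy":0.04,"dz":-0.12,"rx":0,"ry":0,"rz":0},
])

```text
time: 4.83
position: [0.4932, 0.0648, 0.136]
ee_rot: [[0.857, 0.143, 0.495], [0.123, -0.99, 0.074], [0.5, -0.003, -0.866]]
ft_force: [-1.2, -1.3, -2.2]
opening: -0.001
grip_force: 1.0
```

>>> move_arm([
  {"fingers":1,"dx":0.41,"dy":0.05,"dz":-0.04,"rx":0,"ry":0,"rz":0},
  {"fingers":1,"dx":0.41,"dy":0.05,"dz":-0.04,"rx":0,"ry":0,"rz":0},
  {"fingers":1,"dx":0.39,"dy":0.05,"dz":0.04,"rx":0,"ry":0,"rz":0},
  {"fingers":1,"dx":0.39,"dy":0.05,"dz":0.04,"rx":0,"ry":0,"rz":0},
])

```text
time: 5.17
position: [0.5222, 0.0651, 0.1518]
ee_rot: [[0.857, 0.143, 0.494], [0.123, -0.99, 0.074], [0.5, -0.003, -0.866]]
ft_force: [-1.4, -0.1, -1.4]
opening: 0.001
grip_force: 0.9
```

>>> move_arm([
  {"fingers":1,"dx":0.37,"dy":0.05,"dz":0.11,"rx":0,"ry":0,"rz":0},
  {"fingers":1,"dx":0.37,"dy":0.05,"dz":0.11,"rx":0,"ry":0,"rz":0},
  {"fingers":1,"dx":0.27,"dy":0.04,"dz":0.14,"rx":0,"ry":0,"rz":0},
  {"fingers":1,"dx":0.27,"dy":0.04,"dz":0.14,"rx":0,"ry":0,"rz":0},
])

```text
time: 5.5
position: [0.5494, 0.0655, 0.1556]
ee_rot: [[0.857, 0.144, 0.494], [0.123, -0.99, 0.074], [0.5, -0.003, -0.866]]
ft_force: [-1.9, -0.2, -0.7]
opening: -0.005
grip_force: 0.8
```

```bash
python3 - <<'E'
from blue import *
st()
print(tcp(1.65),tcp(1.78))
rows([(tcp(1.72),T)])
E
```

```text
t 5.5 board tcp [0.0492 0.0064 0.1556] z axis [ 0.494  0.074 -0.866] F [-1.9 -0.2 -0.7] open -0.004623265542692449 q [ 0.11  0.04 -0.67  0.33  0.02  3.11]
(np.float64(0.04623681066028748), 0.0045, np.float64(0.15402330347499085)) (np.float64(0.05646773325823292), 0.0045, np.float64(0.153062738616175))
-- [0.552 0.064 0.154] 1
0 [0.05 0.11 0.14] [-0.09  0.01  0.08]
```

>>> move_arm([
  {"fingers":1,"dx":0.26,"dy":0.04,"dz":0.15,"rx":0,"ry":0,"rz":0},
  {"fingers":1,"dx":0.2,"dy":0.03,"dz":0.11,"rx":0,"ry":0,"rz":0},
  {"fingers":1,"dx":0,"dy":0,"dz":0,"rx":0,"ry":0,"rz":0},
])

```text
time: 5.75
position: [0.5604, 0.0657, 0.1558]
ee_rot: [[0.857, 0.144, 0.495], [0.123, -0.99, 0.074], [0.5, -0.003, -0.866]]
ft_force: [-0.8, 0.6, 0.1]
opening: -0.001
grip_force: 0.0
```

>>> move_arm([
  {"fingers":1,"dx":-0.8,"dy":-0.14,"dz":-0.5,"rx":0,"ry":0,"rz":0},
  {"fingers":1,"dx":-0.8,"dy":-0.14,"dz":-0.5,"rx":0,"ry":0,"rz":0},
  {"fingers":1,"dx":-0.5,"dy":-0.14,"dz":-0.8,"rx":0,"ry":0,"rz":0},
  {"fingers":1,"dx":0.3,"dy":0,"dz":-0.9,"rx":0,"ry":0,"rz":0},
  {"fingers":1,"dx":0.5,"dy":0,"dz":-0.8,"rx":0,"ry":0,"rz":0},
])

```text
time: 6.17
position: [0.4993, 0.0655, 0.2032]
ee_rot: [[0.858, 0.144, 0.493], [0.123, -0.99, 0.074], [0.498, -0.003, -0.867]]
ft_force: [0.7, 0.5, -0.5]
opening: -0.001
grip_force: 0.0
```

```bash
cat > red.py <<'E'
from plan import *
P=np.array([.063,.064]);V=(0,np.pi/2);YR=.1145;HW=.0145
def tcp(th,r=.077,clr=0,rest=0):
    u=np.array([-np.cos(th),np.sin(th)]);w=np.array([np.sin(th),np.cos(th)])
    pt=lambda f,d:P+u*f+w*d
    c=pt(r,.004+clr)
    x=max(c[0],pt(.098,.021)[0]+clr,pt(.102,.017)[0]+clr)
    return (x+HW,YR,c[1]+.019)
E
python3 - <<'E'
from red import *
st();print([np.round(tcp(t),3) for t in(1.8,1.65,1.5)])
c=cams.camera("top");cv2.imwrite("pics/b1.png",cv2.resize(c["img"][140:215,225:320],None,fx=5,fy=5,interpolation=cv2.INTER_CUBIC)[:,:,::-1])
rows([((.05,.09,.27),V),((.13,YR,.24),V),((.13,YR,.165),V)])
E
```

```text
t 6.1667 board tcp [-0.0009  0.0061  0.2032] z axis [ 0.493  0.074 -0.867] F [ 0.7  0.5 -0.5] open -0.0007249356114083937 q [ 0.12 -0.1  -0.67  0.48  0.01  3.12]
[array([0.12 , 0.114, 0.157]), array([0.106, 0.114, 0.159]), array([0.092, 0.114, 0.16 ])]
-- [0.551 0.149 0.27 ] 21
0 [ 0.2  -0.18 -0.05] [ 0.22 -0.26 -0.82]
1 [ 0.21 -0.17 -0.06] [ 0.22 -0.26 -0.82]
2 [ 0.22 -0.15 -0.06] [ 0.22 -0.26 -0.82]
3 [ 0.22 -0.14 -0.06] [ 0.22 -0.26 -0.82]
4 [ 0.23 -0.13 -0.06] [ 0.22 -0.26 -0.82]
5 [ 0.24 -0.11 -0.06] [ 0.22 -0.26 -0.82]
6 [ 0.24 -0.1  -0.07] [ 0.22 -0.26 -0.82]
7 [ 0.25 -0.08 -0.07] [ 0.22 -0.26 -0.82]
8 [ 0.25 -0.07 -0.07] [ 0.22 -0.26 -0.82]
9 [ 0.25 -0.05 -0.08] [ 0.22 -0.26 -0.82]
10 [ 0.26 -0.04 -0.08] [ 0.22 -0.26 -0.82]
11 [ 0.26 -0.02 -0.09] [ 0.22 -0.26 -0.82]
12 [ 0.25 -0.01 -0.09] [ 0.22 -0.26 -0.82]
13 [ 0.25  0.01 -0.1 ] [ 0.22 -0.26 -0.82]
14 [ 0.25  0.02 -0.1 ] [ 0.22 -0.26 -0.82]
15 [ 0.25  0.04 -0.11] [ 0.22 -0.26 -0.82]
16 [ 0.24  0.05 -0.12] [ 0.22 -0.26 -0.82]
17 [ 0.23  0.06 -0.12] [ 0.22 -0.26 -0.82]
18 [ 0.23  0.08 -0.13] [ 0.22 -0.26 -0.82]
19 [ 0.22  0.09 -0.13] [ 0.22 -0.26 -0.82]
20 [ 0.21  0.1  -0.14] [ 0.22 -0.26 -0.82]
-- [0.631 0.173 0.24 ] 5
21 [0.25 0.79 0.3 ] [ 0.01 -0.   -0.02]
22 [0.25 0.8  0.3 ] [ 0.01 -0.   -0.02]
23 [0.25 0.8  0.3 ] [ 0.01 -0.   -0.02]
24 [0.25 0.8  0.3 ] [ 0.01 -0.   -0.02]
25 [0.25 0.8  0.3 ] [ 0.01 -0.   -0.02]
-- [0.631 0.173 0.165] 4
26 [-0.   -0.    0.94] [-0. -0. -0.]
27 [-0.   -0.    0.94] [-0. -0. -0.]
28 [-0.   -0.    0.94] [-0. -0. -0.]
29 [-0.   -0.    0.94] [-0. -0. -0.]
```

View pics/b1.png

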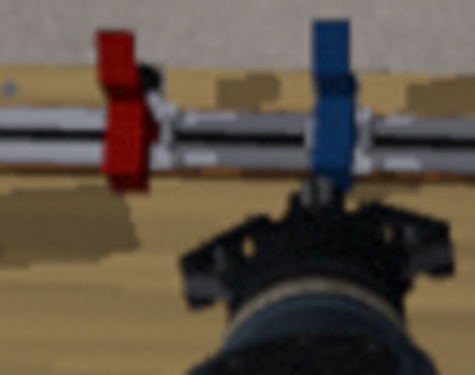

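The blue arm stands up, its lip end at (331,22) leaning slightly further back than the red's at (114,32). Next I go up, turn the tool and move behind the red lip.

>>> move_arm([
  {"fingers":1,"dx":0.5,"dy":0,"dz":-0.87,"rx":0,"ry":0,"rz":0},
  {"fingers":1,"dx":0.5,"dy":0,"dz":-0.87,"rx":0,"ry":0,"rz":0},
  {"fingers":1,"dx":0.5,"dy":0,"dz":-0.87,"rx":0,"ry":0,"rz":0},
  {"fingers":1,"dx":0,"dy":0,"dz":0,"rx":0.22,"ry":-0.26,"rz":-0.82},
  {"fingers":1,"dx":0,"dy":0,"dz":0,"rx":0.22,"ry":-0.26,"rz":-0.82},
])

```text
time: 6.63
position: [0.5019, 0.0657, 0.2657]
ee_rot: [[0.847, 0.276, 0.454], [0.258, -0.961, 0.102], [0.464, 0.03, -0.885]]
ft_force: [-0.4, 0.0, -0.7]
opening: -0.002
grip_force: 0.0
```

>>> move_arm([
  {"fingers":1,"dx":0.2,"dy":-0.15,"dz":0,"rx":0.22,"ry":-0.26,"rz":-0.82},
  {"fingers":1,"dx":0.2,"dy":-0.15,"dz":0,"rx":0.22,"ry":-0.26,"rz":-0.82},
  {"fingers":1,"dx":0.2,"dy":-0.1,"dz":0,"rx":0.22,"ry":-0.26,"rz":-0.82},
  {"fingers":1,"dx":0.2,"dy":-0.1,"dz":0,"rx":0.22,"ry":-0.26,"rz":-0.82},
  {"fingers":1,"dx":0.2,"dy":-0.1,"dz":0,"rx":0.22,"ry":-0.26,"rz":-0.82},
])

```text
time: 7.05
position: [0.5135, 0.0842, 0.2718]
ee_rot: [[0.749, 0.575, 0.33], [0.565, -0.814, 0.137], [0.347, 0.083, -0.934]]
ft_force: [0.5, 0.9, 0.3]
opening: 0.003
grip_force: 0.0
```

>>> move_arm([
  {"fingers":1,"dx":0.25,"dy":-0.05,"dz":0,"rx":0.22,"ry":-0.26,"rz":-0.82},
  {"fingers":1,"dx":0.25,"dy":-0.05,"dz":0,"rx":0.22,"ry":-0.26,"rz":-0.82},
  {"fingers":1,"dx":0.25,"dy":0,"dz":0,"rx":0.22,"ry":-0.26,"rz":-0.82},
  {"fingers":1,"dx":0.25,"dy":0,"dz":0,"rx":0.22,"ry":-0.26,"rz":-0.82},
  {"fingers":1,"dx":0.25,"dy":0,"dz":0,"rx":0.22,"ry":-0.26,"rz":-0.82},
])

```text
time: 7.47
position: [0.5294, 0.1024, 0.2789]
ee_rot: [[0.547, 0.813, 0.2], [0.809, -0.575, 0.127], [0.218, 0.092, -0.972]]
ft_force: [0.5, -0.5, -0.1]
opening: 0.0
grip_force: 0.0
```

>>> move_arm([
  {"fingers":1,"dx":0.25,"dy":0.05,"dz":0,"rx":0.22,"ry":-0.26,"rz":-0.82},
  {"fingers":1,"dx":0.25,"dy":0.05,"dz":0,"rx":0.22,"ry":-0.26,"rz":-0.82},
  {"fingers":1,"dx":0.25,"dy":0.05,"dz":0,"rx":0.22,"ry":-0.26,"rz":-0.82},
  {"fingers":1,"dx":0.25,"dy":0.1,"dz":0,"rx":0.22,"ry":-0.26,"rz":-0.82},
  {"fingers":1,"dx":0.25,"dy":0.1,"dz":0,"rx":0.22,"ry":-0.26,"rz":-0.82},
])

```text
time: 7.88
position: [0.5467, 0.1214, 0.2835]
ee_rot: [[0.267, 0.961, 0.078], [0.959, -0.273, 0.072], [0.09, 0.056, -0.994]]
ft_force: [0.4, -0.6, -0.1]
opening: -0.001
grip_force: 0.0
```

```bash
python3 - <<'E'
from red import *
st();rows([((.13,YR,.255),V),((.13,YR,.165),V)])
E
```

```text
t 7.8833 board tcp [0.0462 0.0623 0.2835] z axis [ 0.078  0.072 -0.994] F [ 0.4 -0.6 -0.1] open -0.0012408425676241513 q [0.19 0.22 0.05 1.3  0.06 2.04]
-- [0.631 0.173 0.255] 6
0 [0.58 0.54 0.32] [ 0.14 -0.17 -0.56]
1 [0.56 0.57 0.31] [ 0.14 -0.17 -0.56]
2 [0.54 0.6  0.29] [ 0.14 -0.17 -0.56]
3 [0.51 0.63 0.28] [ 0.14 -0.17 -0.56]
4 [0.49 0.65 0.27] [ 0.14 -0.17 -0.56]
5 [0.46 0.68 0.25] [ 0.14 -0.17 -0.56]
-- [0.631 0.173 0.165] 5
6 [-0.  -0.   0.9] [ 0. -0.  0.]
7 [-0.  -0.   0.9] [ 0. -0.  0.]
8 [-0.  -0.   0.9] [ 0. -0.  0.]
9 [-0.  -0.   0.9] [ 0. -0.  0.]
10 [-0.  -0.   0.9] [ 0. -0.  0.]
```

>>> move_arm([
  {"fingers":1,"dx":0.68,"dy":0.67,"dz":0.37,"rx":0.17,"ry":-0.2,"rz":-0.67},
  {"fingers":1,"dx":0.65,"dy":0.71,"dz":0.35,"rx":0.17,"ry":-0.2,"rz":-0.67},
  {"fingers":1,"dx":0.62,"dy":0.74,"dz":0.34,"rx":0.17,"ry":-0.2,"rz":-0.67},
  {"fingers":1,"dx":0.6,"dy":0.77,"dz":0.32,"rx":0.17,"ry":-0.2,"rz":-0.67},
  {"fingers":1,"dx":0.57,"dy":0.8,"dz":0.3,"rx":0.17,"ry":-0.2,"rz":-0.67},
])

```text
time: 8.3
position: [0.6321, 0.1723, 0.2554]
ee_rot: [[0.006, 1.0, -0.0], [1.0, -0.006, 0.003], [0.003, -0.0, -1.0]]
ft_force: [0.8, -0.2, 0.6]
opening: -0.0
grip_force: 0.0
```

```bash
python3 - <<'E'
from red import *
st();rows([((.133,YR,.255),V),((.133,YR,.163),V),(tcp(1.7),V,.01)]+[(tcp(t),V,.012) for t in(1.5,1.3,1.1,.9,.7,.5,.3,.15,.05)])
E
```

```text
t 8.3 board tcp [0.1313 0.1137 0.2554] z axis [-0.     0.003 -1.   ] F [ 0.8 -0.2  0.6] open -2.082910773143925e-05 q [0.27 0.47 0.35 1.45 0.   1.84]
-- [0.634 0.173 0.255] 1
0 [0.04 0.09 0.02] [-0.   -0.03 -0.01]
-- [0.634 0.173 0.163] 5
1 [-0.   -0.    0.92] [-0. -0. -0.]
2 [-0.   -0.    0.92] [-0. -0. -0.]
3 [-0.   -0.    0.92] [-0. -0. -0.]
4 [-0.   -0.    0.92] [-0. -0. -0.]
5 [-0.   -0.    0.92] [-0. -0. -0.]
-- [0.612 0.173 0.159] 3
6 [-0.   -0.37  0.07] [-0. -0. -0.]
7 [-0.   -0.37  0.07] [-0. -0. -0.]
8 [-0.   -0.37  0.07] [-0. -0. -0.]
-- [0.592 0.173 0.16 ] 2
9 [-0.   -0.48 -0.03] [-0. -0. -0.]
10 [-0.   -0.48 -0.03] [-0. -0. -0.]
-- [0.572 0.173 0.158] 2
11 [-0.   -0.5   0.04] [-0. -0. -0.]
12 [-0.   -0.5   0.04] [-0. -0. -0.]
-- [0.553 0.174 0.153] 2
13 [-0.   -0.5   0.12] [-0. -0. -0.]
14 [-0.   -0.5   0.12] [-0. -0. -0.]
-- [0.534 0.174 0.146] 2
15 [-0.   -0.47  0.2 ] [-0. -0. -0.]
16 [-0.   -0.47  0.2 ] [-0. -0. -0.]
-- [0.522 0.174 0.136] 2
17 [-0.   -0.29  0.25] [-0. -0. -0.]
18 [-0.   -0.29  0.25] [-0. -0. -0.]
-- [0.513 0.174 0.123] 2
19 [-0.   -0.24  0.3 ] [-0. -0. -0.]
20 [-0.   -0.24  0.3 ] [-0. -0. -0.]
-- [0.506 0.174 0.11 ] 2
21 [-0.   -0.16  0.35] [-0. -0. -0.]
22 [-0.   -0.16  0.35] [-0. -0. -0.]
-- [0.503 0.174 0.098] 1
23 [-0.   -0.17  0.56] [-0. -0. -0.]
-- [0.502 0.174 0.091] 1
24 [-0.   -0.05  0.38] [-0. -0. -0.]
```

>>> move_arm([
  {"fingers":1,"dx":0,"dy":0.1,"dz":0.92,"rx":0,"ry":0,"rz":0},
  {"fingers":1,"dx":0,"dy":0,"dz":0.92,"rx":0,"ry":0,"rz":0},
  {"fingers":1,"dx":0,"dy":0,"dz":0.92,"rx":0,"ry":0,"rz":0},
  {"fingers":1,"dx":0,"dy":0,"dz":0.92,"rx":0,"ry":0,"rz":0},
  {"fingers":1,"dx":0,"dy":0,"dz":0.92,"rx":0,"ry":0,"rz":0},
])

```text
time: 8.72
position: [0.6333, 0.1722, 0.1627]
ee_rot: [[0.009, 1.0, 0.0], [1.0, -0.009, 0.003], [0.003, 0.0, -1.0]]
ft_force: [-0.8, 0.7, -0.2]
opening: 0.001
grip_force: 0.0
```

>>> move_arm([
  {"fingers":1,"dx":0,"dy":-0.37,"dz":0.07,"rx":0,"ry":0,"rz":0},
  {"fingers":1,"dx":0,"dy":-0.37,"dz":0.07,"rx":0,"ry":0,"rz":0},
  {"fingers":1,"dx":0,"dy":-0.37,"dz":0.07,"rx":0,"ry":0,"rz":0},
  {"fingers":1,"dx":0,"dy":-0.48,"dz":0,"rx":0,"ry":0,"rz":0},
])

```text
time: 9.05
position: [0.6012, 0.1724, 0.1609]
ee_rot: [[0.009, 1.0, 0.002], [1.0, -0.009, 0.004], [0.004, 0.002, -1.0]]
ft_force: [1.3, -0.5, 0.8]
opening: 0.0
grip_force: 0.7
```

>>> move_arm([
  {"fingers":1,"dx":0,"dy":-0.48,"dz":0,"rx":0,"ry":0,"rz":0},
])

```text
time: 9.13
position: [0.5915, 0.1726, 0.1613]
ee_rot: [[0.009, 1.0, 0.003], [1.0, -0.009, 0.004], [0.004, 0.003, -1.0]]
ft_force: [0.9, 0.5, 1.5]
opening: 0.004
grip_force: 0.6
```

Contact is light, with a force of about 1.3 N, so the lip is being pushed over. I continue.

>>> move_arm([
  {"fingers":1,"dx":0,"dy":-0.5,"dz":0.06,"rx":0,"ry":0,"rz":0},
  {"fingers":1,"dx":0,"dy":-0.5,"dz":0.06,"rx":0,"ry":0,"rz":0},
  {"fingers":1,"dx":0,"dy":-0.5,"dz":0.12,"rx":0,"ry":0,"rz":0},
  {"fingers":1,"dx":0,"dy":-0.5,"dz":0.12,"rx":0,"ry":0,"rz":0},
])

```text
time: 9.47
position: [0.5514, 0.173, 0.1543]
ee_rot: [[0.009, 1.0, 0.003], [1.0, -0.009, 0.004], [0.004, 0.003, -1.0]]
ft_force: [1.3, -0.4, 0.7]
opening: 0.001
grip_force: 0.4
```

>>> move_arm([
  {"fingers":1,"dx":0,"dy":-0.47,"dz":0.2,"rx":0,"ry":0,"rz":0},
  {"fingers":1,"dx":0,"dy":-0.47,"dz":0.2,"rx":0,"ry":0,"rz":0},
  {"fingers":1,"dx":0,"dy":-0.29,"dz":0.25,"rx":0,"ry":0,"rz":0},
  {"fingers":1,"dx":0,"dy":-0.29,"dz":0.25,"rx":0,"ry":0,"rz":0},
])

```text
time: 9.8
position: [0.5209, 0.1733, 0.1355]
ee_rot: [[0.009, 1.0, 0.002], [1.0, -0.009, 0.004], [0.004, 0.002, -1.0]]
ft_force: [0.7, -0.4, -0.5]
opening: -0.002
grip_force: 0.3
```

>>> move_arm([
  {"fingers":1,"dx":0,"dy":-0.24,"dz":0.3,"rx":0,"ry":0,"rz":0},
  {"fingers":1,"dx":0,"dy":-0.24,"dz":0.3,"rx":0,"ry":0,"rz":0},
  {"fingers":1,"dx":0,"dy":-0.16,"dz":0.35,"rx":0,"ry":0,"rz":0},
  {"fingers":1,"dx":0,"dy":-0.16,"dz":0.35,"rx":0,"ry":0,"rz":0},
])

```text
time: 10.13
position: [0.5046, 0.1732, 0.1078]
ee_rot: [[0.009, 1.0, -0.001], [1.0, -0.009, 0.003], [0.003, -0.001, -1.0]]
ft_force: [0.5, 0.6, 1.0]
opening: -0.003
grip_force: 0.6
```

```bash
python3 - <<'E'
from red import *
st();rows([(tcp(t),V,.01) for t in(.1,.02)])
E
```

```text
t 10.1333 board tcp [0.0038 0.1139 0.1078] z axis [-0.001  0.003 -1.   ] F [0.5 0.6 1. ] open -0.0027998449810019642 q [ 0.33  0.34 -0.25  0.98  0.    1.91]
-- [0.502 0.174 0.095] 2
0 [ 0.01 -0.06  0.33] [-0.   -0.02 -0.02]
1 [ 0.01 -0.06  0.33] [-0.   -0.02 -0.02]
-- [0.501 0.174 0.089] 1
2 [ 0.01 -0.04  0.3 ] [-0.01  0.   -0.  ]
```

>>> move_arm([
  {"fingers":1,"dx":0,"dy":-0.06,"dz":0.33,"rx":0,"ry":0,"rz":0},
  {"fingers":1,"dx":0,"dy":-0.06,"dz":0.33,"rx":0,"ry":0,"rz":0},
  {"fingers":1,"dx":0,"dy":0,"dz":0.3,"rx":0,"ry":0,"rz":0},
])

```text
time: 10.38
position: [0.5021, 0.1732, 0.0882]
ee_rot: [[0.009, 1.0, -0.001], [1.0, -0.009, 0.003], [0.003, -0.001, -1.0]]
ft_force: [-0.7, 0.6, 0.6]
opening: -0.001
grip_force: 0.6
```

>>> move_arm([
  {"fingers":1,"dx":0,"dy":0,"dz":0.08,"rx":0,"ry":0,"rz":0},
  {"fingers":1,"dx":0,"dy":0,"dz":0,"rx":0,"ry":0,"rz":0},
])

```text
time: 10.55
position: [0.5023, 0.1732, 0.0872]
ee_rot: [[0.009, 1.0, -0.001], [1.0, -0.009, 0.003], [0.003, -0.001, -1.0]]
ft_force: [0.1, -0.1, 0.5]
opening: -0.001
grip_force: 0.0
```

>>> move_arm([
  {"fingers":1,"dx":0,"dy":0,"dz":0.05,"rx":0,"ry":0,"rz":0},
  {"fingers":1,"dx":0,"dy":0,"dz":0,"rx":0,"ry":0,"rz":0},
])

```text
time: 10.72
position: [0.5026, 0.1733, 0.087]
ee_rot: [[0.009, 1.0, -0.0], [1.0, -0.009, 0.003], [0.003, -0.0, -1.0]]
ft_force: [-3.0, 0.2, 7.3]
opening: 0.002
grip_force: 3.6
```

>>> move_arm([
  {"fingers":1,"dx":0,"dy":0,"dz":0.05,"rx":0,"ry":0,"rz":0},
  {"fingers":1,"dx":0,"dy":0,"dz":0,"rx":0,"ry":0,"rz":0},
])

```text
time: 10.88
position: [0.5026, 0.1733, 0.0868]
ee_rot: [[0.009, 1.0, 0.0], [1.0, -0.009, 0.003], [0.003, 0.0, -1.0]]
ft_force: [-5.9, -1.1, 16.9]
opening: 0.001
grip_force: 8.4
```

```bash
python3 - <<'E'
from red import *
st();V0=(0,0)
rows([((0,YR,.13),V),((-.02,.08,.24),V),((-.09,-.195,.20),V0)])
E
```

```text
t 10.8833 board tcp [0.0018 0.1139 0.0868] z axis [ 0.     0.003 -1.   ] F [-5.9 -1.1 16.9] open 0.0014595866892198254 q [ 0.33  0.36 -0.29  0.92  0.    1.91]
-- [0.501 0.174 0.13 ] 3
0 [ 0.01 -0.03 -0.72] [ 0.   -0.01 -0.02]
1 [ 0.01 -0.03 -0.72] [ 0.   -0.01 -0.02]
2 [ 0.01 -0.03 -0.72] [ 0.   -0.01 -0.02]
-- [0.481 0.139 0.24 ] 7
3 [-0.25 -0.14 -0.79] [ 0. -0.  0.]
4 [-0.25 -0.14 -0.79] [ 0. -0.  0.]
5 [-0.25 -0.14 -0.79] [ 0. -0.  0.]
6 [-0.25 -0.14 -0.79] [ 0. -0.  0.]
7 [-0.25 -0.14 -0.79] [ 0. -0.  0.]
8 [-0.25 -0.14 -0.79] [ 0. -0.  0.]
9 [-0.25 -0.14 -0.79] [ 0. -0.  0.]
-- [ 0.409 -0.135  0.2  ] 21
10 [-0.65 -0.17  0.1 ] [-0.   -0.    0.94]
11 [-0.66 -0.12  0.1 ] [-0.   -0.    0.94]
12 [-0.67 -0.07  0.1 ] [-0.   -0.    0.94]
13 [-0.67 -0.02  0.1 ] [-0.   -0.    0.94]
14 [-0.67  0.03  0.1 ] [-0.   -0.    0.94]
15 [-0.67  0.08  0.1 ] [-0.   -0.    0.94]
16 [-0.66  0.13  0.1 ] [-0.   -0.    0.94]
17 [-0.65  0.18  0.1 ] [-0.   -0.    0.94]
18 [-0.63  0.23  0.1 ] [-0.   -0.    0.94]
19 [-0.61  0.28  0.1 ] [-0.   -0.    0.94]
20 [-0.59  0.32  0.1 ] [-0.   -0.    0.94]
21 [-0.57  0.37  0.1 ] [-0.   -0.    0.94]
22 [-0.54  0.41  0.1 ] [-0.   -0.    0.94]
23 [-0.5   0.45  0.1 ] [-0.   -0.    0.94]
24 [-0.47  0.48  0.1 ] [-0.   -0.    0.94]
25 [-0.43  0.52  0.1 ] [-0.   -0.    0.94]
26 [-0.39  0.55  0.1 ] [-0.   -0.    0.94]
27 [-0.35  0.58  0.1 ] [-0.   -0.    0.94]
28 [-0.31  0.6   0.1 ] [-0.   -0.    0.94]
29 [-0.26  0.62  0.1 ] [-0.   -0.    0.94]
30 [-0.21  0.64  0.1 ] [-0.   -0.    0.94]
```

>>> move_arm([
  {"fingers":1,"dx":0,"dy":-0.03,"dz":-0.9,"rx":0,"ry":0,"rz":0},
  {"fingers":1,"dx":0,"dy":0,"dz":-1,"rx":0,"ry":0,"rz":0},
  {"fingers":1,"dx":0,"dy":0,"dz":-1,"rx":0,"ry":0,"rz":0},
  {"fingers":1,"dx":0,"dy":0,"dz":-1,"rx":0,"ry":0,"rz":0},
  {"fingers":1,"dx":0,"dy":-0.5,"dz":-0.8,"rx":0,"ry":0,"rz":0},
])

```text
time: 11.3
position: [0.4937, 0.1733, 0.1809]
ee_rot: [[0.009, 1.0, 0.002], [1.0, -0.009, 0.003], [0.003, 0.002, -1.0]]
ft_force: [0.6, 0.7, 0.2]
opening: 0.002
grip_force: 0.0
```

>>> move_arm([
  {"fingers":1,"dx":-0.8,"dy":-0.6,"dz":0,"rx":0,"ry":0,"rz":0},
  {"fingers":1,"dx":-0.8,"dy":-0.6,"dz":0,"rx":0,"ry":0,"rz":0},
  {"fingers":1,"dx":-0.8,"dy":-0.6,"dz":0,"rx":0,"ry":0,"rz":0},
  {"fingers":1,"dx":-0.8,"dy":-0.6,"dz":0,"rx":0,"ry":0,"rz":0},
  {"fingers":1,"dx":-0.8,"dy":-0.6,"dz":0,"rx":0,"ry":0,"rz":0},
])

```text
time: 11.72
position: [0.4309, 0.093, 0.1792]
ee_rot: [[0.009, 1.0, -0.0], [1.0, -0.009, 0.003], [0.003, -0.0, -1.0]]
ft_force: [-0.2, 0.7, 1.3]
opening: 0.0
grip_force: 0.0
```

>>> move_arm([
  {"fingers":1,"dx":-1,"dy":-0.1,"dz":0,"rx":0,"ry":0,"rz":0},
  {"fingers":1,"dx":-1,"dy":-0.1,"dz":0,"rx":0,"ry":0,"rz":0},
  {"fingers":1,"dx":-1,"dy":-0.1,"dz":0,"rx":0,"ry":0,"rz":0},
  {"fingers":1,"dx":-1,"dy":-0.1,"dz":0,"rx":0,"ry":0,"rz":0},
  {"fingers":1,"dx":-1,"dy":-0.1,"dz":0,"rx":0,"ry":0,"rz":0},
])

```text
time: 12.13
position: [0.4204, -0.0072, 0.1791]
ee_rot: [[0.009, 1.0, -0.0], [1.0, -0.009, 0.003], [0.003, -0.0, -1.0]]
ft_force: [0.2, 0.1, 1.0]
opening: -0.004
grip_force: 0.0
```

>>> move_arm([
  {"fingers":1,"dx":-1,"dy":0,"dz":0,"rx":0,"ry":0,"rz":0},
  {"fingers":1,"dx":-1,"dy":0,"dz":0,"rx":0,"ry":0,"rz":0},
  {"fingers":1,"dx":-1,"dy":0,"dz":0,"rx":0,"ry":0,"rz":0},
  {"fingers":1,"dx":-1,"dy":0,"dz":0,"rx":0,"ry":0,"rz":0},
])

```text
time: 12.47
position: [0.4198, -0.0874, 0.1788]
ee_rot: [[0.009, 1.0, -0.0], [1.0, -0.009, 0.003], [0.003, -0.0, -1.0]]
ft_force: [-0.7, -0.2, 0.3]
opening: -0.001
grip_force: 0.0
```

```bash
python3 - <<'E'
from red import *
st()
rows([((-.097,-.2,.12),V),((-.097,-.2,.045),V),((-.04-.02-.0145,-.2,.045),V,.01),((.005-.0145,-.2,.045),V,.01)])
E
```

```text
t 12.4667 board tcp [-0.0796 -0.1471  0.1788] z axis [-0.     0.003 -1.   ] F [-0.7 -0.2  0.3] open -0.000715132631290849 q [-0.21  0.11 -0.36  1.1   0.    1.37]
-- [ 0.402 -0.14   0.12 ] 5
0 [-0.53 -0.17  0.59] [-0.   -0.01 -0.01]
1 [-0.53 -0.17  0.59] [-0.   -0.01 -0.01]
2 [-0.53 -0.17  0.59] [-0.   -0.01 -0.01]
3 [-0.53 -0.17  0.59] [-0.   -0.01 -0.01]
4 [-0.53 -0.17  0.59] [-0.   -0.01 -0.01]
-- [ 0.402 -0.14   0.045] 4
5 [ 0.   -0.    0.93] [-0.  0.  0.]
6 [ 0.   -0.    0.93] [-0.  0.  0.]
7 [ 0.   -0.    0.93] [-0.  0.  0.]
8 [ 0.   -0.    0.93] [-0.  0.  0.]
-- [ 0.425 -0.14   0.045] 3
9 [0.   0.37 0.01] [-0.  0.  0.]
10 [0.   0.37 0.01] [-0.  0.  0.]
11 [0.   0.37 0.01] [-0.  0.  0.]
-- [ 0.49  -0.141  0.045] 7
12 [ 0.    0.46 -0.  ] [-0.  0.  0.]
13 [ 0.    0.46 -0.  ] [-0.  0.  0.]
14 [ 0.    0.46 -0.  ] [-0.  0.  0.]
15 [ 0.    0.46 -0.  ] [-0.  0.  0.]
16 [ 0.    0.46 -0.  ] [-0.  0.  0.]
17 [ 0.    0.46 -0.  ] [-0.  0.  0.]
18 [ 0.    0.46 -0.  ] [-0.  0.  0.]
```

>>> move_arm([
  {"fingers":1,"dx":-0.53,"dy":-0.17,"dz":0.59,"rx":0,"ry":0,"rz":0},
  {"fingers":1,"dx":-0.53,"dy":-0.17,"dz":0.59,"rx":0,"ry":0,"rz":0},
  {"fingers":1,"dx":-0.53,"dy":-0.17,"dz":0.59,"rx":0,"ry":0,"rz":0},
  {"fingers":1,"dx":-0.53,"dy":-0.17,"dz":0.59,"rx":0,"ry":0,"rz":0},
  {"fingers":1,"dx":-0.53,"dy":-0.17,"dz":0.59,"rx":0,"ry":0,"rz":0},
])

```text
time: 12.88
position: [0.4021, -0.1396, 0.1191]
ee_rot: [[0.009, 1.0, -0.0], [1.0, -0.009, 0.003], [0.003, -0.0, -1.0]]
ft_force: [-0.3, -0.3, 0.2]
opening: 0.002
grip_force: 0.0
```

>>> move_arm([
  {"fingers":1,"dx":0,"dy":0,"dz":0.93,"rx":0,"ry":0,"rz":0},
  {"fingers":1,"dx":0,"dy":0,"dz":0.93,"rx":0,"ry":0,"rz":0},
  {"fingers":1,"dx":0,"dy":0,"dz":0.93,"rx":0,"ry":0,"rz":0},
  {"fingers":1,"dx":0,"dy":0,"dz":0.93,"rx":0,"ry":0,"rz":0},
])

```text
time: 13.22
position: [0.4024, -0.139, 0.0445]
ee_rot: [[0.009, 1.0, 0.0], [1.0, -0.009, 0.003], [0.003, 0.0, -1.0]]
ft_force: [-0.5, -0.1, -0.0]
opening: 0.003
grip_force: 0.0
```

>>> move_arm([
  {"fingers":1,"dx":0,"dy":0.37,"dz":0,"rx":0,"ry":0,"rz":0},
  {"fingers":1,"dx":0,"dy":0.37,"dz":0,"rx":0,"ry":0,"rz":0},
  {"fingers":1,"dx":0,"dy":0.37,"dz":0,"rx":0,"ry":0,"rz":0},
  {"fingers":1,"dx":0,"dy":0.3,"dz":0,"rx":0,"ry":0,"rz":0},
])

```text
time: 13.55
position: [0.4324, -0.1393, 0.0464]
ee_rot: [[0.009, 1.0, 0.002], [1.0, -0.009, 0.002], [0.002, 0.002, -1.0]]
ft_force: [-0.6, -0.1, -0.3]
opening: -0.003
grip_force: 0.3
```

>>> move_arm([
  {"fingers":1,"dx":0,"dy":0.4,"dz":0,"rx":0,"ry":0,"rz":0},
  {"fingers":1,"dx":0,"dy":0.4,"dz":0,"rx":0,"ry":0,"rz":0},
  {"fingers":1,"dx":0,"dy":0.4,"dz":0,"rx":0,"ry":0,"rz":0},
  {"fingers":1,"dx":0,"dy":0.4,"dz":0,"rx":0,"ry":0,"rz":0},
  {"fingers":1,"dx":0,"dy":0.3,"dz":0,"rx":0,"ry":0,"rz":0},
])

```text
time: 13.97
position: [0.4695, -0.1393, 0.0456]
ee_rot: [[0.009, 1.0, 0.0], [1.0, -0.009, 0.003], [0.003, 0.0, -1.0]]
ft_force: [-3.5, -0.7, 4.8]
opening: 0.005
grip_force: 2.4
```

```bash
python3 - <<'E'
from red import *
st();rows([((.005-.0145,-.2,.045),V,.01)])
E
```

```text
t 13.9667 board tcp [-0.0296 -0.1988  0.0456] z axis [ 0.     0.003 -1.   ] F [-3.5 -0.7  4.8] open 0.004682035403304917 q [-0.29  0.34 -0.44  0.79  0.    1.29]
-- [ 0.49  -0.141  0.045] 3
0 [-0.02  0.34  0.01] [ 0.   -0.01 -0.01]
1 [-0.02  0.34  0.01] [ 0.   -0.01 -0.01]
2 [-0.02  0.34  0.01] [ 0.   -0.01 -0.01]
```

```bash
python3 - <<'E'
from red import *
st()
c=cams.camera("scene");a=c["img"][130:250,240:390];a=cv2.resize(a,None,fx=4,fy=4,interpolation=cv2.INTER_CUBIC)
cv2.imwrite("pics/d1.png",a[:,:,::-1])
E
```

```text
t 13.9667 board tcp [-0.0296 -0.1988  0.0456] z axis [ 0.     0.003 -1.   ] F [-3.5 -0.7  4.8] open 0.004682035403304917 q [-0.29  0.34 -0.44  0.79  0.    1.29]
```

View pics/d1.png

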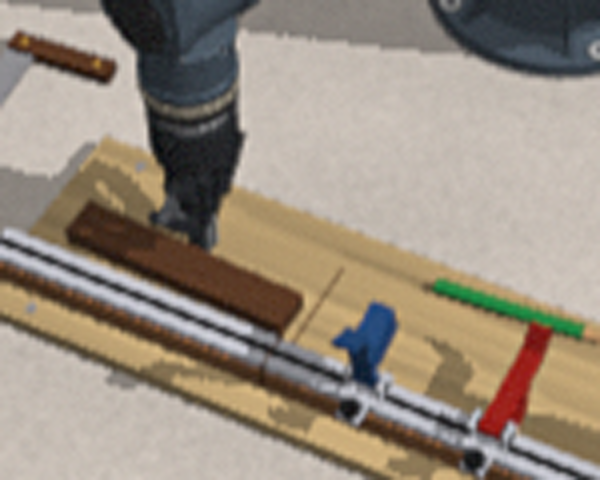

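The picture shows blue up (375,330), red down (520,370) and the blank flat, its +y end (295,315) nearing the fence. I continue gently.

>>> move_arm([
  {"fingers":1,"dx":0,"dy":0.2,"dz":0,"rx":0,"ry":0,"rz":0},
  {"fingers":1,"dx":0,"dy":0.2,"dz":0,"rx":0,"ry":0,"rz":0},
  {"fingers":1,"dx":0,"dy":0.15,"dz":0,"rx":0,"ry":0,"rz":0},
])

```text
time: 14.27
position: [0.4796, -0.1393, 0.0452]
ee_rot: [[0.009, 1.0, -0.001], [1.0, -0.009, 0.003], [0.003, -0.001, -1.0]]
ft_force: [-1.2, -0.5, -0.6]
opening: 0.004
grip_force: 0.4
```

>>> move_arm([
  {"fingers":1,"dx":0,"dy":0.15,"dz":0,"rx":0,"ry":0,"rz":0},
  {"fingers":1,"dx":0,"dy":0.1,"dz":0,"rx":0,"ry":0,"rz":0},
])

```text
time: 14.43
position: [0.4846, -0.1394, 0.0452]
ee_rot: [[0.009, 1.0, -0.0], [1.0, -0.009, 0.003], [0.003, -0.0, -1.0]]
ft_force: [-0.9, 0.2, -0.2]
opening: 0.001
grip_force: 0.3
```

>>> move_arm([
  {"fingers":1,"dx":0,"dy":0.1,"dz":0,"rx":0,"ry":0,"rz":0},
])

```text
time: 14.52
position: [0.4864, -0.1394, 0.0452]
ee_rot: [[0.009, 1.0, -0.001], [1.0, -0.009, 0.003], [0.003, -0.001, -1.0]]
ft_force: [-1.9, 0.4, -0.6]
opening: -0.001
grip_force: 0.3
```

>>> move_arm([
  {"fingers":1,"dx":0,"dy":0.1,"dz":0,"rx":0,"ry":0,"rz":0},
  {"fingers":1,"dx":0,"dy":0,"dz":0,"rx":0,"ry":0,"rz":0},
])

```text
time: 14.68
position: [0.4887, -0.1395, 0.0453]
ee_rot: [[0.009, 1.0, -0.0], [1.0, -0.009, 0.003], [0.003, -0.0, -1.0]]
ft_force: [-0.8, 0.3, -0.2]
opening: -0.002
grip_force: 0.0
```

>>> move_arm([
  {"fingers":1,"dx":0,"dy":0.06,"dz":0,"rx":0,"ry":0,"rz":0},
  {"fingers":1,"dx":0,"dy":0,"dz":0,"rx":0,"ry":0,"rz":0},
])

```text
time: 14.85
position: [0.4896, -0.1395, 0.0453]
ee_rot: [[0.009, 1.0, -0.0], [1.0, -0.009, 0.003], [0.003, -0.001, -1.0]]
ft_force: [-0.6, -0.2, -0.7]
opening: -0.001
grip_force: 0.2
```

>>> move_arm([
  {"fingers":1,"dx":0,"dy":0.06,"dz":0,"rx":0,"ry":0,"rz":0},
  {"fingers":1,"dx":0,"dy":0,"dz":0,"rx":0,"ry":0,"rz":0},
])

```text
time: 15.02
position: [0.4904, -0.1395, 0.0453]
ee_rot: [[0.009, 1.0, -0.001], [1.0, -0.009, 0.003], [0.003, -0.001, -1.0]]
ft_force: [-1.3, -0.4, 0.8]
opening: -0.002
grip_force: 0.8
```

>>> move_arm([
  {"fingers":1,"dx":0,"dy":0.06,"dz":0,"rx":0,"ry":0,"rz":0},
  {"fingers":1,"dx":0,"dy":0,"dz":0,"rx":0,"ry":0,"rz":0},
])

```text
time: 15.18
position: [0.4906, -0.1394, 0.0451]
ee_rot: [[0.009, 1.0, -0.003], [1.0, -0.009, 0.003], [0.003, -0.003, -1.0]]
ft_force: [-6.0, -0.6, 4.0]
opening: -0.004
grip_force: 3.0
```

>>> move_arm([
  {"fingers":1,"dx":0,"dy":0.06,"dz":0,"rx":0,"ry":0,"rz":0},
  {"fingers":1,"dx":0,"dy":0,"dz":0,"rx":0,"ry":0,"rz":0},
])

```text
time: 15.35
position: [0.4908, -0.1394, 0.045]
ee_rot: [[0.009, 1.0, -0.005], [1.0, -0.009, 0.003], [0.003, -0.005, -1.0]]
ft_force: [-8.9, -0.7, 6.7]
opening: 0.0
grip_force: 5.0
```

>>> move_arm([
  {"fingers":1,"dx":0,"dy":-0.8,"dz":0,"rx":0,"ry":0,"rz":0},
  {"fingers":1,"dx":0,"dy":-0.7,"dz":0,"rx":0,"ry":0,"rz":0},
  {"fingers":1,"dx":-1,"dy":0,"dz":0,"rx":0,"ry":0,"rz":0},
  {"fingers":1,"dx":-1,"dy":0,"dz":0,"rx":0,"ry":0,"rz":0},
  {"fingers":1,"dx":-1,"dy":0,"dz":0,"rx":0,"ry":0,"rz":0},
])

```text
time: 15.77
position: [0.4629, -0.1998, 0.0455]
ee_rot: [[0.008, 1.0, 0.001], [1.0, -0.008, 0.003], [0.003, 0.001, -1.0]]
ft_force: [0.9, -0.2, 1.1]
opening: -0.002
grip_force: 0.0
```

>>> move_arm([
  {"fingers":1,"dx":-1,"dy":0,"dz":0,"rx":0,"ry":0,"rz":0},
  {"fingers":1,"dx":-1,"dy":0,"dz":0,"rx":0,"ry":0,"rz":0},
  {"fingers":1,"dx":-1,"dy":0,"dz":0,"rx":0,"ry":0,"rz":0},
  {"fingers":1,"dx":-1,"dy":0,"dz":0,"rx":0,"ry":0,"rz":0},
  {"fingers":1,"dx":-0.4,"dy":0,"dz":0,"rx":0,"ry":0,"rz":0},
])

```text
time: 16.18
position: [0.4624, -0.2896, 0.045]
ee_rot: [[0.01, 1.0, 0.001], [1.0, -0.01, 0.002], [0.002, 0.001, -1.0]]
ft_force: [0.4, -0.2, 0.1]
opening: -0.002
grip_force: 0.0
```

```bash
python3 - <<'E'
from red import *
st();rows([((.022,-.347,.045),V),((.022,-.325,.045),V,.01),((.025,-.1265,.045),V,.014)])
E
```

```text
t 16.1833 board tcp [-0.0359 -0.3492  0.045 ] z axis [ 0.001  0.002 -1.   ] F [ 0.4 -0.2  0.1] open -0.0017230690904786307 q [-0.56  0.42 -0.31  0.84  0.    1.02]
-- [ 0.52  -0.288  0.045] 4
0 [0.03 0.72 0.  ] [ 0.   -0.01 -0.02]
1 [0.03 0.72 0.  ] [ 0.   -0.01 -0.02]
2 [0.03 0.72 0.  ] [ 0.   -0.01 -0.02]
3 [0.03 0.72 0.  ] [ 0.   -0.01 -0.02]
-- [ 0.52  -0.266  0.045] 3
4 [0.37 0.01 0.  ] [0.   0.01 0.01]
5 [0.37 0.   0.  ] [0.   0.01 0.01]
6 [0.37 0.   0.  ] [0.   0.01 0.01]
-- [ 0.525 -0.067  0.045] 15
7 [0.66 0.01 0.  ] [ 0. -0. -0.]
8 [0.66 0.01 0.  ] [ 0. -0. -0.]
9 [0.66 0.01 0.  ] [ 0. -0. -0.]
10 [0.66 0.01 0.  ] [ 0. -0. -0.]
11 [0.66 0.01 0.  ] [ 0. -0. -0.]
12 [0.66 0.01 0.  ] [ 0. -0. -0.]
13 [0.66 0.01 0.  ] [ 0. -0. -0.]
14 [0.66 0.01 0.  ] [ 0. -0. -0.]
15 [0.66 0.01 0.  ] [ 0. -0. -0.]
16 [0.66 0.01 0.  ] [ 0. -0. -0.]
17 [0.66 0.01 0.  ] [ 0. -0. -0.]
18 [0.66 0.01 0.  ] [ 0. -0. -0.]
19 [0.66 0.01 0.  ] [ 0. -0. -0.]
20 [0.66 0.01 0.  ] [ 0. -0. -0.]
21 [0.66 0.01 0.  ] [ 0. -0. -0.]
```

>>> move_arm([
  {"fingers":1,"dx":0,"dy":0.72,"dz":0,"rx":0,"ry":0,"rz":0},
  {"fingers":1,"dx":0,"dy":0.72,"dz":0,"rx":0,"ry":0,"rz":0},
  {"fingers":1,"dx":0,"dy":0.72,"dz":0,"rx":0,"ry":0,"rz":0},
  {"fingers":1,"dx":0,"dy":0.72,"dz":0,"rx":0,"ry":0,"rz":0},
])

```text
time: 16.52
position: [0.5202, -0.2875, 0.0449]
ee_rot: [[0.009, 1.0, -0.0], [1.0, -0.009, 0.003], [0.003, -0.0, -1.0]]
ft_force: [0.1, 0.4, -0.1]
opening: 0.001
grip_force: 0.0
```

>>> move_arm([
  {"fingers":1,"dx":0.3,"dy":0.02,"dz":0,"rx":0,"ry":0,"rz":0},
  {"fingers":1,"dx":0.3,"dy":0.01,"dz":0,"rx":0,"ry":0,"rz":0},
  {"fingers":1,"dx":0.3,"dy":0.01,"dz":0,"rx":0,"ry":0,"rz":0},
  {"fingers":1,"dx":0.3,"dy":0.01,"dz":0,"rx":0,"ry":0,"rz":0},
  {"fingers":1,"dx":0.3,"dy":0.01,"dz":0,"rx":0,"ry":0,"rz":0},
])

```text
time: 16.93
position: [0.52, -0.2569, 0.045]
ee_rot: [[0.009, 1.0, -0.001], [1.0, -0.009, 0.003], [0.003, -0.001, -1.0]]
ft_force: [-0.7, -0.6, -0.6]
opening: -0.001
grip_force: 0.5
```

>>> move_arm([
  {"fingers":1,"dx":0.5,"dy":0.01,"dz":0,"rx":0,"ry":0,"rz":0},
  {"fingers":1,"dx":0.5,"dy":0.01,"dz":0,"rx":0,"ry":0,"rz":0},
  {"fingers":1,"dx":0.5,"dy":0.01,"dz":0,"rx":0,"ry":0,"rz":0},
  {"fingers":1,"dx":0.5,"dy":0.01,"dz":0,"rx":0,"ry":0,"rz":0},
  {"fingers":1,"dx":0.5,"dy":0.01,"dz":0,"rx":0,"ry":0,"rz":0},
])

```text
time: 17.35
position: [0.5222, -0.2066, 0.0451]
ee_rot: [[0.009, 1.0, -0.001], [1.0, -0.009, 0.003], [0.003, -0.001, -1.0]]
ft_force: [-0.8, -1.5, 0.2]
opening: 0.004
grip_force: 0.6
```

>>> move_arm([
  {"fingers":1,"dx":0.5,"dy":0.01,"dz":0,"rx":0,"ry":0,"rz":0},
  {"fingers":1,"dx":0.5,"dy":0.01,"dz":0,"rx":0,"ry":0,"rz":0},
  {"fingers":1,"dx":0.5,"dy":0.01,"dz":0,"rx":0,"ry":0,"rz":0},
  {"fingers":1,"dx":0.5,"dy":0.01,"dz":0,"rx":0,"ry":0,"rz":0},
  {"fingers":1,"dx":0.5,"dy":0.01,"dz":0,"rx":0,"ry":0,"rz":0},
])

```text
time: 17.77
position: [0.5237, -0.1567, 0.0452]
ee_rot: [[0.009, 1.0, -0.001], [1.0, -0.009, 0.003], [0.003, -0.001, -1.0]]
ft_force: [-0.8, -1.3, 0.5]
opening: 0.003
grip_force: 0.5
```

```bash
python3 - <<'E'
from red import *
st();rows([((.0245,-.1265,.045),V,.012)])
E
```

```text
t 17.7667 board tcp [ 0.0247 -0.2159  0.0452] z axis [-0.001  0.003 -1.   ] F [-0.8 -1.3  0.5] open 0.0031905015535452492 q [-0.29  0.42 -0.31  0.84  0.    1.29]
-- [ 0.524 -0.067  0.045] 8
0 [ 0.56 -0.    0.  ] [-0.   -0.   -0.01]
1 [ 0.56 -0.    0.  ] [-0.   -0.   -0.01]
2 [ 0.56 -0.    0.  ] [-0.   -0.   -0.01]
3 [ 0.56 -0.    0.  ] [-0.   -0.   -0.01]
4 [ 0.56 -0.    0.  ] [-0.   -0.   -0.01]
5 [ 0.56 -0.    0.  ] [-0.   -0.   -0.01]
6 [ 0.56 -0.    0.  ] [-0.   -0.   -0.01]
7 [ 0.56 -0.    0.  ] [-0.   -0.   -0.01]
```

>>> move_arm([
  {"fingers":1,"dx":0.5,"dy":0,"dz":0,"rx":0,"ry":0,"rz":0},
  {"fingers":1,"dx":0.5,"dy":0,"dz":0,"rx":0,"ry":0,"rz":0},
  {"fingers":1,"dx":0.5,"dy":0,"dz":0,"rx":0,"ry":0,"rz":0},
  {"fingers":1,"dx":0.5,"dy":0,"dz":0,"rx":0,"ry":0,"rz":0},
  {"fingers":1,"dx":0.5,"dy":0,"dz":0,"rx":0,"ry":0,"rz":0},
])

```text
time: 18.18
position: [0.5242, -0.1067, 0.0454]
ee_rot: [[0.009, 1.0, -0.0], [1.0, -0.009, 0.003], [0.003, -0.0, -1.0]]
ft_force: [-1.1, -1.2, -0.6]
opening: 0.001
grip_force: 0.3
```

>>> move_arm([
  {"fingers":1,"dx":0.5,"dy":0,"dz":0,"rx":0,"ry":0,"rz":0},
  {"fingers":1,"dx":0.5,"dy":0,"dz":0,"rx":0,"ry":0,"rz":0},
  {"fingers":1,"dx":0.3,"dy":0,"dz":0,"rx":0,"ry":0,"rz":0},
  {"fingers":1,"dx":0.2,"dy":0,"dz":0,"rx":0,"ry":0,"rz":0},
  {"fingers":1,"dx":0.1,"dy":0,"dz":0,"rx":0,"ry":0,"rz":0},
])

```text
time: 18.6
position: [0.5245, -0.0751, 0.0455]
ee_rot: [[0.008, 1.0, -0.001], [1.0, -0.008, 0.003], [0.003, -0.001, -1.0]]
ft_force: [0.0, -1.1, -0.0]
opening: -0.001
grip_force: 0.5
```

>>> move_arm([
  {"fingers":1,"dx":0.1,"dy":0,"dz":0,"rx":0,"ry":0,"rz":0},
  {"fingers":1,"dx":0.05,"dy":0,"dz":0,"rx":0,"ry":0,"rz":0},
])

```text
time: 18.77
position: [0.5245, -0.0728, 0.0455]
ee_rot: [[0.009, 1.0, -0.001], [1.0, -0.009, 0.003], [0.003, -0.001, -1.0]]
ft_force: [-0.9, -1.2, 0.0]
opening: 0.004
grip_force: 0.6
```

>>> move_arm([
  {"fingers":1,"dx":0.1,"dy":0,"dz":0,"rx":0,"ry":0,"rz":0},
  {"fingers":1,"dx":0.06,"dy":0,"dz":0,"rx":0,"ry":0,"rz":0},
])

```text
time: 18.93
position: [0.5245, -0.0697, 0.0455]
ee_rot: [[0.009, 1.0, -0.001], [1.0, -0.009, 0.003], [0.003, -0.001, -1.0]]
ft_force: [-0.6, -1.8, 0.1]
opening: 0.005
grip_force: 0.6
```

>>> move_arm([
  {"fingers":1,"dx":0.06,"dy":0,"dz":0,"rx":0,"ry":0,"rz":0},
  {"fingers":1,"dx":0.05,"dy":0,"dz":0,"rx":0,"ry":0,"rz":0},
])

```text
time: 19.1
position: [0.5245, -0.0674, 0.0455]
ee_rot: [[0.009, 1.0, -0.001], [1.0, -0.009, 0.003], [0.003, -0.001, -1.0]]
ft_force: [-0.5, -1.5, 0.2]
opening: -0.0
grip_force: 0.6
```

>>> move_arm([
  {"fingers":1,"dx":0.05,"dy":0,"dz":0,"rx":0,"ry":0,"rz":0},
  {"fingers":1,"dx":0,"dy":0,"dz":0,"rx":0,"ry":0,"rz":0},
])

```text
time: 19.27
position: [0.5245, -0.0668, 0.0455]
ee_rot: [[0.009, 1.0, -0.001], [1.0, -0.009, 0.002], [0.002, -0.001, -1.0]]
ft_force: [-0.8, -3.8, -0.7]
opening: -0.005
grip_force: 2.2
```

>>> move_arm([
  {"fingers":1,"dx":0.04,"dy":0,"dz":0,"rx":0,"ry":0,"rz":0},
  {"fingers":1,"dx":0,"dy":0,"dz":0,"rx":0,"ry":0,"rz":0},
])

```text
time: 19.43
position: [0.5245, -0.0666, 0.0455]
ee_rot: [[0.01, 1.0, -0.001], [1.0, -0.01, 0.0], [0.0, -0.001, -1.0]]
ft_force: [-0.6, -7.7, -1.5]
opening: 0.001
grip_force: 4.1
```

>>> move_arm([
  {"fingers":1,"dx":-0.2,"dy":-0.1,"dz":0,"rx":0,"ry":0,"rz":0},
  {"fingers":1,"dx":-0.8,"dy":-0.5,"dz":0,"rx":0,"ry":0,"rz":0},
  {"fingers":1,"dx":-0.2,"dy":-1,"dz":0,"rx":0,"ry":0,"rz":0},
  {"fingers":1,"dx":0,"dy":-1,"dz":0,"rx":0,"ry":0,"rz":0},
  {"fingers":1,"dx":0,"dy":-0.6,"dz":0,"rx":0,"ry":0,"rz":0},
])

```text
time: 19.85
position: [0.4583, -0.0889, 0.0452]
ee_rot: [[0.009, 1.0, -0.002], [1.0, -0.009, 0.004], [0.004, -0.002, -1.0]]
ft_force: [-0.8, 0.6, 0.2]
opening: -0.003
grip_force: 0.0
```

```bash
python3 - <<'E'
from red import *
st();rows([((-.035,-.06,.045),V),((-.0095,-.06,.045),V,.01)])
E
```

```text
t 19.85 board tcp [-0.0411 -0.1484  0.0452] z axis [-0.002  0.004 -1.   ] F [-0.8  0.6  0.2] open -0.0031559714944291908 q [-0.19  0.31 -0.49  0.77  0.    1.39]
-- [ 0.465 -0.     0.045] 5
0 [0.88 0.06 0.01] [-0.   -0.01 -0.01]
1 [0.88 0.06 0.01] [-0.   -0.01 -0.01]
2 [0.88 0.06 0.  ] [-0.   -0.01 -0.01]
3 [0.88 0.06 0.  ] [-0.   -0.01 -0.01]
4 [0.88 0.06 0.  ] [-0.   -0.01 -0.01]
-- [ 0.49  -0.001  0.045] 3
5 [ 0.01  0.42 -0.  ] [-0.01 -0.    0.  ]
6 [0.01 0.42 0.  ] [-0.01 -0.    0.  ]
7 [0.01 0.42 0.  ] [-0.01 -0.    0.  ]
```

>>> move_arm([
  {"fingers":1,"dx":0.88,"dy":0.06,"dz":0,"rx":0,"ry":0,"rz":0},
  {"fingers":1,"dx":0.88,"dy":0.06,"dz":0,"rx":0,"ry":0,"rz":0},
  {"fingers":1,"dx":0.88,"dy":0.06,"dz":0,"rx":0,"ry":0,"rz":0},
  {"fingers":1,"dx":0.88,"dy":0.06,"dz":0,"rx":0,"ry":0,"rz":0},
  {"fingers":1,"dx":0.88,"dy":0.06,"dz":0,"rx":0,"ry":0,"rz":0},
])

```text
time: 20.27
position: [0.4672, 0.0, 0.0459]
ee_rot: [[0.009, 1.0, 0.0], [1.0, -0.009, 0.004], [0.004, -0.0, -1.0]]
ft_force: [0.5, 0.5, -0.1]
opening: -0.001
grip_force: 0.0
```

>>> move_arm([
  {"fingers":1,"dx":0,"dy":0.4,"dz":0,"rx":0,"ry":0,"rz":0},
  {"fingers":1,"dx":0,"dy":0.4,"dz":0,"rx":0,"ry":0,"rz":0},
  {"fingers":1,"dx":0,"dy":0.2,"dz":0,"rx":0,"ry":0,"rz":0},
  {"fingers":1,"dx":0,"dy":0.1,"dz":0,"rx":0,"ry":0,"rz":0},
])

```text
time: 20.6
position: [0.4903, -0.0018, 0.0457]
ee_rot: [[0.009, 1.0, 0.0], [1.0, -0.009, 0.003], [0.003, 0.0, -1.0]]
ft_force: [0.3, 0.1, -0.7]
opening: -0.002
grip_force: 0.0
```

>>> move_arm([
  {"fingers":1,"dx":0,"dy":0.1,"dz":0,"rx":0,"ry":0,"rz":0},
  {"fingers":1,"dx":0,"dy":0,"dz":0,"rx":0,"ry":0,"rz":0},
])

```text
time: 20.77
position: [0.4909, -0.0018, 0.0454]
ee_rot: [[0.01, 1.0, -0.001], [1.0, -0.01, 0.003], [0.003, -0.002, -1.0]]
ft_force: [0.3, 0.2, 0.4]
opening: 0.001
grip_force: 0.0
```

>>> move_arm([
  {"fingers":1,"dx":0,"dy":0.05,"dz":0,"rx":0,"ry":0,"rz":0},
  {"fingers":1,"dx":0,"dy":0,"dz":0,"rx":0,"ry":0,"rz":0},
])

```text
time: 20.93
position: [0.4913, -0.0017, 0.0454]
ee_rot: [[0.01, 1.0, -0.002], [1.0, -0.01, 0.003], [0.003, -0.002, -1.0]]
ft_force: [-2.7, -1.3, 0.2]
opening: -0.003
grip_force: 1.3
```

>>> move_arm([
  {"fingers":1,"dx":0,"dy":0.04,"dz":0,"rx":0,"ry":0,"rz":0},
  {"fingers":1,"dx":0,"dy":0,"dz":0,"rx":0,"ry":0,"rz":0},
])

```text
time: 21.1
position: [0.4914, -0.0017, 0.0454]
ee_rot: [[0.009, 1.0, -0.003], [1.0, -0.009, 0.002], [0.002, -0.003, -1.0]]
ft_force: [-6.0, -2.6, 1.9]
opening: 0.003
grip_force: 2.8
```

>>> move_arm([
  {"fingers":1,"dx":0,"dy":-0.3,"dz":0,"rx":0,"ry":0,"rz":0},
  {"fingers":1,"dx":-0.3,"dy":-0.9,"dz":0,"rx":0,"ry":0,"rz":0},
  {"fingers":1,"dx":-0.5,"dy":-0.8,"dz":-0.5,"rx":0,"ry":0,"rz":0},
  {"fingers":1,"dx":-0.5,"dy":-0.5,"dz":-0.8,"rx":0,"ry":0,"rz":0},
  {"fingers":1,"dx":-0.5,"dy":-0.5,"dz":-0.8,"rx":0,"ry":0,"rz":0},
])

```text
time: 21.52
position: [0.4316, -0.037, 0.0879]
ee_rot: [[0.008, 1.0, -0.001], [1.0, -0.008, 0.003], [0.003, -0.001, -1.0]]
ft_force: [-0.0, -0.4, 0.5]
opening: -0.002
grip_force: 0.0
```

>>> move_arm([
  {"fingers":1,"dx":-0.9,"dy":-0.4,"dz":-0.9,"rx":0,"ry":0,"rz":0},
  {"fingers":1,"dx":-0.9,"dy":-0.4,"dz":-0.9,"rx":0,"ry":0,"rz":0},
  {"fingers":1,"dx":-0.9,"dy":-0.4,"dz":-0.9,"rx":0,"ry":0,"rz":0},
  {"fingers":1,"dx":-0.9,"dy":-0.4,"dz":-0.5,"rx":0,"ry":0,"rz":0},
  {"fingers":1,"dx":-0.5,"dy":0,"dz":0,"rx":0,"ry":0,"rz":0},
])

```text
time: 21.93
position: [0.4, -0.1203, 0.1536]
ee_rot: [[0.01, 1.0, 0.004], [1.0, -0.01, 0.002], [0.002, 0.004, -1.0]]
ft_force: [-0.3, 0.1, -0.7]
opening: 0.003
grip_force: 0.0
```

```bash
python3 - <<'E'
from red import *
st()
im=[]
for n,(r0,r1,c0,c1),f in(("top",(140,245,198,432),3.4),("scene",(160,245,280,420),3.4)):
    c=cams.camera(n);np.savez(n+"9.npz",**c);im.append(cv2.resize(c["img"][r0:r1,c0:c1],None,fx=f,fy=f,interpolation=cv2.INTER_CUBIC))
    # predicted blank top outline at goal vs. picture
    P=[B(x,y,.038) for x in(.005,.045) for y in(-.1155,.1045)]
    print(n,((proj(c,P)-[c0,r0]+.5)*f).round(0).tolist())
w=max(i.shape[1] for i in im);im=[np.pad(i,((0,0),(0,w-i.shape[1]),(0,0))) for i in im]
o=np.vstack(im)[:600];cv2.imwrite("pics/end.png",o[:,:800,::-1])
E
```

```text
t 21.9333 board tcp [-0.0992 -0.1801  0.1536] z axis [ 0.004  0.002 -1.   ] F [-0.3  0.1 -0.7] open 0.0030044640559006796 q [-0.29  0.11 -0.43  1.02  0.    1.29]
top [[472.0, 172.0], [205.0, 166.0], [473.0, 124.0], [207.0, 118.0]]
scene [[93.0, 149.0], [294.0, 230.0], [74.0, 178.0], [277.0, 260.0]]
```

View pics/end.png

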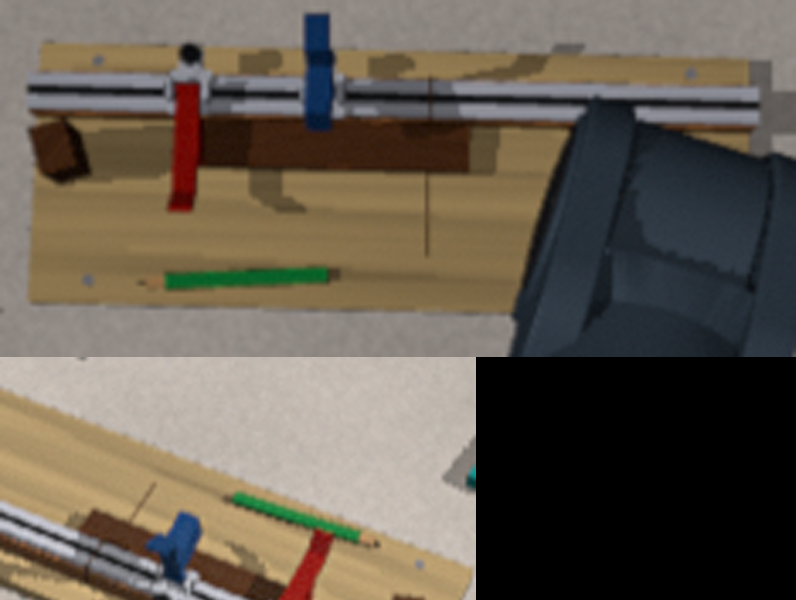

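The end views show the red arm down (185,150) with the blank against it, flush along the fence and its rear end at (469,172) where predicted. The blue arm is up, and the pencil and offcut have not moved. I'm handing it in.

```bash
python3 -c "
from station import manip
print(manip.sign_off())"
```

```text
the job is handed in; nothing more can be done
None
```

I handed the job in at about 22 s of the 72 s allowed; the hand-in returned no verdict. In the last pictures the blue stop stands up, the red stop is down, and the blank lies flush on the fence with its end against the red stop; the pencil and offcut had not moved.

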